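# Seal a batch of jars in the bench sealer

## Task

Stand all the green jars from the dark mat upright in the sealer's open loading drawer, shut the drawer fully, then slide the yellow power fader so that it lines up with the orange pointer, leave it there for a good second, and slide it back to the off end (red dot). Then pull the drawer fully out again and set all the green jars upright in the blue outfeed tray, leaving the fader off, the drawer out and everything else on the bench where it is.

Things in the scene. Friction and masses are not known exactly. Their poses are not given: they have to be found in the camera images.
- jar0_mid (a point): centre (half-way up) of a squat round green jar with its grey lid already on: a plain cylinder 58 mm across and 68 mm tall, about 0.16 kg; z up along its axis when upright. Two or three such jars are present, starting upright on the infeed mat
- jar1_mid (a point): centre (half-way up) of a squat round green jar with its grey lid already on: a plain cylinder 58 mm across and 68 mm tall, about 0.16 kg; z up along its axis when upright. Two or three such jars are present, starting upright on the infeed mat
- jar2_mid (a point): centre (half-way up) of a squat round green jar with its grey lid already on: a plain cylinder 58 mm across and 68 mm tall, about 0.16 kg; z up along its axis when upright. Two or three such jars are present, starting upright on the infeed mat
- in_mat: infeed mat: flat dark rubber mat, 320 mm (x) x 170 mm (y), 3 mm thick, fixed to the bench; origin at the centre of its underside. It lies on one side of the sealer, the outfeed tray on the other; the sides swap from start to start
- out_tray_in (a point): outfeed tray: shallow blue tray, 310 mm (x) x 170 mm (y) outside, walls 4 mm thick, rim 8 mm above its floor (12 mm above the bench), fixed to the bench; this point is the centre of its inner floor, axes along its sides
- sealer: bench sealer: a fixed white cabinet 330 mm wide (y), 200 mm deep (x) and 115 mm high; origin at the bottom middle of its face towards the robot; x points away from the robot into the machine, y along its width. The fader is on its top, the drawer in its face
- drawer (a joint): how far the sealer's loading drawer is out, m: 0 shut, 0.16 fully out; slides towards the robot, against about 2.5 N of friction plus light damping, and stays where it is left
- drawer_in (a point): centre of the drawer's inner floor (moves with it). The drawer is a steel tray with a blue front, inside 140 mm (x) x 290 mm (y); its own x points into the machine (the drawer opens along -x), y along the front, z up. Floor 16 mm above the bench; side and rear walls rise 24 mm above the floor, the 10 mm thick front plate 69 mm above it. An upright jar clears the cabinet as the drawer shuts
- drawer_handle (a point): middle of the drawer's handle: a level round bar 12 mm thick, 120 mm long along the drawer's y, on two legs, 55 mm in front of the drawer's blue face and 88 mm above the bench, free from above; pinch it from above to push or pull
- fader (a joint): position of the power fader, m: 0 at the off end (the end with the red dot), grows along the sealer's y up to 0.12; about 2 N of friction, stays where it is left
- fader_top (a point): centre of the top of the fader's yellow grip, a block 28 mm (x, across the track) x 20 mm (y, along the track) x 40 mm tall with a black line across its top; it slides along the sealer's y on a track plate (14 mm thick, 40 mm wide) on top of the sealer, so this point is 55 mm above the sealer's top and 170 mm above the bench
- mark_tip (a point): tip of the orange pointer lying on the sealer's top beside the track, on the robot's side, 7 mm high; its y axis runs along the track (towards growing fader values) and its tip, 24 mm towards the robot from the track's centre line, points at the required setting, between 0.06 and 0.11 of the fader's scale: set right, the fader's black line is level with it
- white_jar0: bystander, not to be disturbed: white jar with a grey lid, 58 mm across, 68 mm tall; origin at its underside
- white_jar1: bystander, not to be disturbed: white jar with a grey lid, 58 mm across, 68 mm tall; origin at its underside
- amber_bottle: bystander, not to be disturbed: amber bottle, 60 mm across, 130 mm tall; origin at its underside
- tall_bottle: bystander, not to be disturbed: blue bottle, 68 mm across, 170 mm tall; origin at its underside
- steel_cup: bystander, not to be disturbed: open steel cup, 68 mm across, 70 mm tall; origin at its underside
- tape_roll: bystander, not to be disturbed: brown tape roll lying flat, 90 mm across, 30 mm tall; origin at its underside
- carton: bystander, not to be disturbed: cardboard carton, 160 x 120 x 90 mm tall; origin at its underside
There are look-alikes about, which are no part of the job. What is shaped like the part that bears jar2_mid but brown or pink is not meant. What is shaped like the part that bears jar0_mid but pink is not meant.

How it is judged (in metres and radians):
On the way, in this order (a step that is already met when the one before it is completed fails the run):
1. all the green jars stand upright in the open drawer, released (x of jar0_mid in the frame of drawer_in between -0.06 and 0.06 m and y of jar0_mid in the frame of drawer_in between -0.135 and 0.135 m and z of jar0_mid in the frame of drawer_in between 0.026 and 0.042 m and angle between each of jar0_mid, jar1_mid, jar2_mid's own z axis and vertical below 0.12 rad and x of jar1_mid in the frame of drawer_in between -0.06 and 0.06 m and y of jar1_mid in the frame of drawer_in between -0.135 and 0.135 m and z of jar1_mid in the frame of drawer_in between 0.026 and 0.042 m and x of jar2_mid in the frame of drawer_in between -0.06 and 0.06 m and y of jar2_mid in the frame of drawer_in between -0.135 and 0.135 m and z of jar2_mid in the frame of drawer_in between 0.026 and 0.042 m and linear speed of each of jar0, jar1, jar2 below 0.02 m/s and contact force between the fingers and jar0 below 0.3 N and contact force between the fingers and jar1 below 0.3 N and contact force between the fingers and jar2 below 0.3 N and value of joint drawer above 0.1 m), for 0.2 s.
2. the drawer is shut, with the jars upright in it (x of jar0_mid in the frame of drawer_in between -0.06 and 0.06 m and y of jar0_mid in the frame of drawer_in between -0.135 and 0.135 m and z of jar0_mid in the frame of drawer_in between 0.026 and 0.042 m and angle between each of jar0_mid, jar1_mid, jar2_mid's own z axis and vertical below 0.12 rad and x of jar1_mid in the frame of drawer_in between -0.06 and 0.06 m and y of jar1_mid in the frame of drawer_in between -0.135 and 0.135 m and z of jar1_mid in the frame of drawer_in between 0.026 and 0.042 m and x of jar2_mid in the frame of drawer_in between -0.06 and 0.06 m and y of jar2_mid in the frame of drawer_in between -0.135 and 0.135 m and z of jar2_mid in the frame of drawer_in between 0.026 and 0.042 m and value of joint drawer below 0.008 m), for 0.2 s.
3. with the drawer shut, the fader stands level with the orange pointer for half a second (value of joint drawer below 0.008 m and y of fader_top in the frame of mark_tip between -0.006 and 0.006 m), for 0.5 s.
4. with the drawer still shut, the fader is back at its off end (value of joint drawer below 0.008 m and value of joint fader below 0.006 m), for 0.2 s.
5. the drawer is pulled out again, the fader still off (value of joint drawer above 0.125 m and value of joint fader below 0.006 m), for 0.2 s.
At the end, for the whole second after the job is handed in: every green jar present stands upright (within 7 degrees) on the floor of the blue outfeed tray (its centre within 140 mm along and 70 mm across of the tray's centre), released and at rest; the fader is within 8 mm of its off end and the drawer is at least 125 mm out (x of jar0_mid in the frame of out_tray_in between -0.14 and 0.14 m and y of jar0_mid in the frame of out_tray_in between -0.07 and 0.07 m and z of jar0_mid in the frame of out_tray_in between 0.026 and 0.042 m and angle between each of jar0_mid, jar1_mid, jar2_mid's own z axis and vertical below 0.12 rad and x of jar1_mid in the frame of out_tray_in between -0.14 and 0.14 m and y of jar1_mid in the frame of out_tray_in between -0.07 and 0.07 m and z of jar1_mid in the frame of out_tray_in between 0.026 and 0.042 m and x of jar2_mid in the frame of out_tray_in between -0.14 and 0.14 m and y of jar2_mid in the frame of out_tray_in between -0.07 and 0.07 m and z of jar2_mid in the frame of out_tray_in between 0.026 and 0.042 m and linear speed of each of jar0, jar1, jar2 below 0.02 m/s and contact force between the fingers and jar0 below 0.3 N and contact force between the fingers and jar1 below 0.3 N and contact force between the fingers and jar2 below 0.3 N and value of joint drawer above 0.125 m and value of joint fader below 0.008 m); the robot touches nothing.
It fails at once if a bystander (white jar, bottle, cup, tape roll or carton) is pushed more than 40 mm from its place (distance of any of white_jar0, white_jar1, amber_bottle, tall_bottle, steel_cup, tape_roll, carton from where it was at the start of the episode above 0.04 m).
Of jar0, jar1, jar2 only 2 to 3 are there at a start; the rules pass over those that are not, and their reading is None.
At some moment in a run one of jar0, jar1, jar2 may be knocked a few centimetres aside while the robot is not near it.
It also fails if it takes over 210 s, if anything falls off the work surface, if the arm or the gripper's body presses on something with over 40 N, if the wrist force passes 120 N, or if a joint passes its speed limit or range.

## Robot

A 6-joint arm with a two-finger parallel gripper is mounted at the origin on the work surface. World frame = base frame: x ahead of the robot, y to its left, z up, the work surface at z = 0. Lengths are in m, angles in degrees, forces in N, time in s.
With the tool pointing down it reaches from about 0.25 to 0.725 m from the base axis. Payload 9.7 kg.
Tool frame: the origin (TCP) lies midway between the tips of the shut fingers; the grasp point (between the pads) lies 19 mm behind it; z points along the fingers, y is the direction in which the jaws open and shut (so a half turn about z gives the same grasp; the last joint's range is limited). The gripper opens to 85 mm and grips with 20 to 120 N. Pads are 22 mm wide; open, the fingers measure 114 mm over their backs; the gripper's body (76 mm by 85 mm) begins 54 mm behind the grasp point. The pads swing forward as they close: fully open they stand 13 mm farther back than shut.
Start: joints at [68.182, 4.979, 10.078, 95.1, 0, 90], TCP at [0.204, 0.511, 0.231] pointing down, gripper open.
Joint ranges: [-179.16, 179.16], [-48.56, 103.87], [-65.8, 70.77], [-126.05, 130.52], [-82.76, 87.17], [-180, 180]. Speed limits (degrees/s): [127.2, 127.2, 147.25, 180, 180, 180].

## Interface

Orientations are given as [roll, pitch, yaw] about the fixed x, y, z axes, in that order (R = Rz(yaw) Ry(pitch) Rx(roll)).
In Python, from workcell import get_obs, camera, get_calibration, job_done gives the robot as it stands.
- The arm moves only by the tool play_rows, never from a script. Its argument "commands" is text: rows parted by semicolons, each of 5 numbers parted by spaces: the opening, from 0 (shut) to 1 (fully open), then the shift along the world's x, y, z in mm, then the turn about the world's z in degrees. A call has 1 to 10 rows; each row is the pose to reach, as a shift and turn from the pose commanded when the call began; what a row does not reach only later rows make up. A row lasts 1/12 s, in which the tool goes at most 41.7 mm and 7.16 degrees, less where a joint would pass 70% of its speed; a pose out of reach is approached as far as the arm can. A call with a gripper value outside its range is refused whole. The fingers move at their own pace and stop on an object; "force" is the grip in N (left out, the last holds). Time passes only in rows, so rows that repeat a pose let the fingers close. It gives the time, the measured TCP pose, the force and the opening at its end, in the units of the state.
- get_obs(): the state, without advancing time (a new reading comes with each control period).
- camera(name): name is "side" or "top"; returns the picture (384x512x3 uint8, red, green, blue); there is no depth.
- get_calibration(name): a dict with "fx", "fy", "cx", "cy" (pixels), "k1" (the pictures are not rectified: a ray, as slopes to the right and down, at radius r is drawn at 1 + k1 r^2 times it, then the intrinsics apply), "eye" and "attitude" of the camera in the world. Camera axes: x right, y down, z forward; pixel columns grow to the right and rows downward; lengths in m; the calibration is good to about 2 mm. A picture is of the moment at which its call begins. get_calibration takes no time and is no camera call.
- job_done(): hands the job in, once; it reports no verdict.
The state is a dict: "time": time; "q": joint angles; "qd": joint speeds; "joint_efforts": joint torques, N m; "ee_pos": TCP position; "tcp_rot": TCP orientation; "wrist_force": force on the tool from outside, world axes, zero at the start; "torque": the same for the moment, N m; "opening": finger opening in m.
Only numpy, scipy, OpenCV 4.12 (cv2) and the standard library are available. Lean on these libraries where they do the work, as an engineer would, in place of code of your own. Each camera call takes 0.05 s, during which the arm holds its last target.

## Working session

There is one attempt and no reset: what is moved stays moved. The work goes in short steps, Python scripts to look and compute and a tool call to move; the robot and the scene stay as the last step left them, time stands still between calls to the robot, and variables do not carry over. Pictures are saved under pics/ and viewed, and the job is handed in when it is done.

Besides the shell and the picture viewer there is one more tool, called after "Request:" by a JSON object that holds its "api" and its "payload". play_rows: Moves the arm, as the interface text tells. Its arguments: {"type":"object","properties":{"commands":{"type":"string"},"force":{"type":"number"}},"required":["commands"]}

```bash
mkdir -p pics; python3 - <<'E'
from workcell import *
import cv2
print(get_obs())
for n in("side","top"):
    print(n,get_calibration(n)); cv2.imwrite(f"pics/{n}0.png",camera(n)[:,:,::-1])
E
```

```text
{'time': 0.0, 'q': array([6.81807284e+01, 5.01070957e+00, 1.00348074e+01, 9.50989567e+01,
       7.78399813e-04, 8.99996801e+01]), 'qd': array([-0.01169618,  0.05039918, -0.14097671,  0.07035103,  0.08274363,
        0.03450738]), 'joint_efforts': array([-9.34901109e-04, -5.20388210e+01,  4.64804220e+01,  1.62049709e-02,
       -6.72102647e-05, -1.05508511e-05]), 'ee_pos': array([0.20433749, 0.51039266, 0.23058998]), 'tcp_rot': array([-1.79925141e+02, -7.78817051e-04,  1.58181047e+02]), 'wrist_force': array([-0.22264272,  0.22830097, -0.58677375]), 'torque': array([0.03552422, 0.04035947, 0.03252809]), 'opening': 0.0849855290442347}
side {'fx': 475.3812780468748, 'fy': 475.3812780468748, 'cx': 247.82733491208302, 'cy': 195.63923145941556, 'k1': 0.015302747666523833, 'eye': array([-0.39230757,  1.28073531,  1.15735849]), 'attitude': array([-122.76080298,   -1.09026811, -144.86110518])}
top {'fx': 460.80076113906085, 'fy': 460.80076113906085, 'cx': 255.47601661016122, 'cy': 198.94452437220724, 'k1': -0.11012255379094005, 'eye': array([ 0.39062055, -0.0538452 ,  1.61996584]), 'attitude': array([-176.42043613,    0.22283691,  -88.8106192 ])}
```

View pics/side0.png

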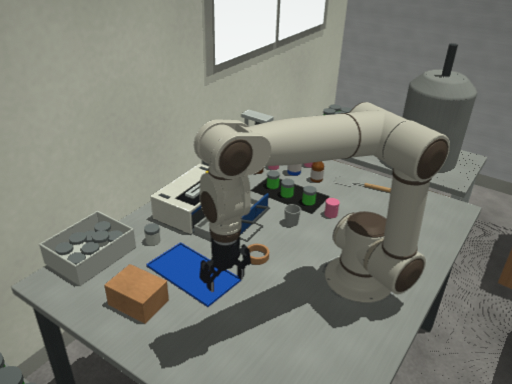

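View pics/top0.png

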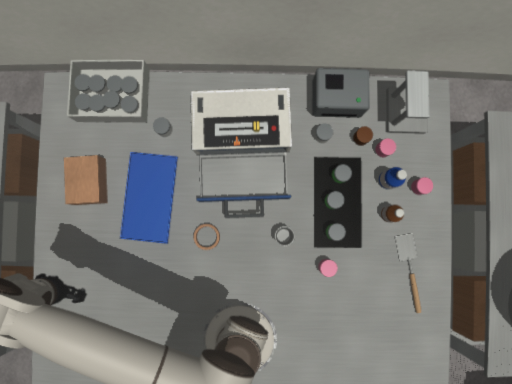

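```bash
cat > h.py <<'E'
import numpy as np, cv2
from scipy.spatial.transform import Rotation as R
from workcell import *
def cam(n):
    c=get_calibration(n); return c,R.from_euler('xyz',c['attitude'],degrees=True).as_matrix()
def cast(n,u,v,z):
    c,M=cam(n); d=np.array([(u-c['cx'])/c['fx'],(v-c['cy'])/c['fy']]); p=d.copy()
    for _ in range(20): p=d/(1+c['k1']*(p@p))
    r=M@np.array([*p,1]); e=np.array(c['eye']); return e+r*(z-e[2])/r[2]
def proj(n,P):
    c,M=cam(n); q=M.T@(np.array(P)-c['eye']); p=q[:2]/q[2]; p=p*(1+c['k1']*(p@p))
    return np.array([c['cx']+c['fx']*p[0],c['cy']+c['fy']*p[1]])
def crop(img,x0,y0,x1,y1,f,name):
    cv2.imwrite(name,cv2.resize(img[y0:y1,x0:x1,::-1],None,fx=f,fy=f,interpolation=cv2.INTER_CUBIC))
def snap(n): return camera(n)
E
python3 - <<'E'
from h import *
t=cv2.imread('pics/top0.png')[:,:,::-1]; s=cv2.imread('pics/side0.png')[:,:,::-1]
crop(t,185,80,445,280,3,'pics/c1.png'); crop(s,145,145,345,270,4,'pics/c2.png')
crop(t,185,85,300,220,4,'pics/c3.png')
E
```

```text
(no output)
```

View pics/c1.png

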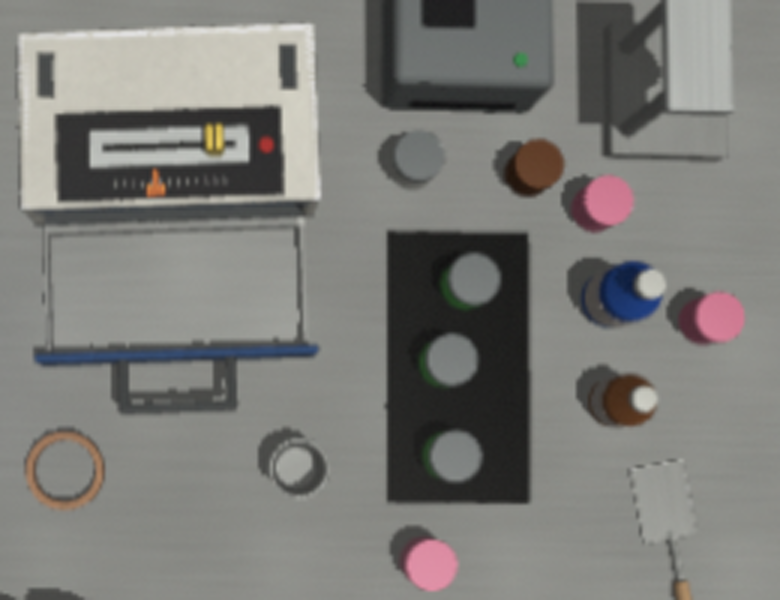

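View pics/c2.png

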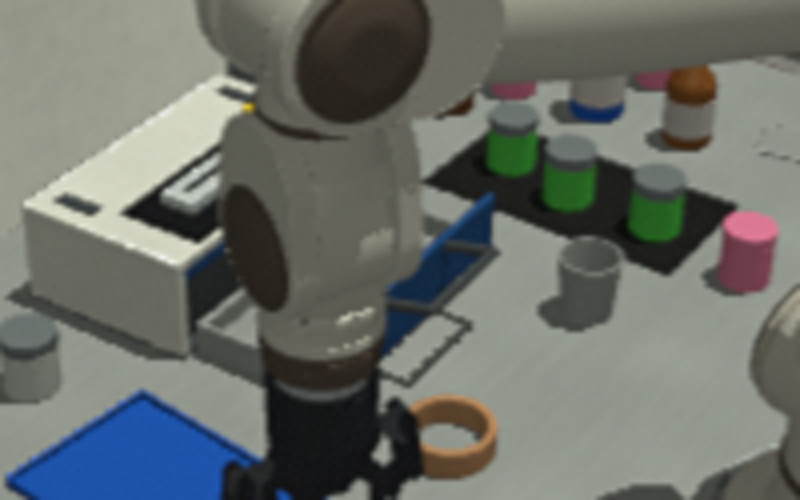

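View pics/c3.png

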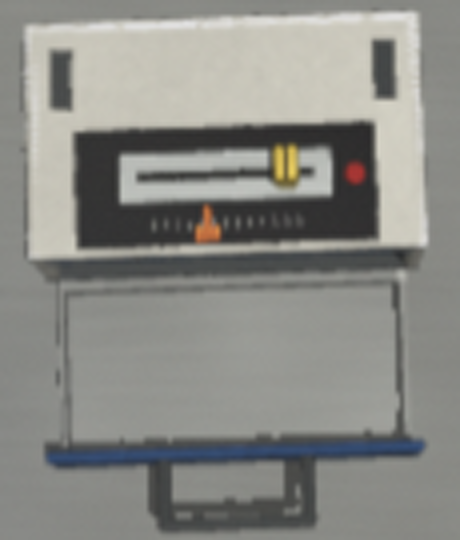

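Candidates: three green jars with grey lids on the dark mat at top pixels (342,173), (335,200), (336,232), showing green sides in the side crop. The pink ones (387,147), (424,186), (328,268) and the brown one (363,135) are off the mat, and the jars at (325,132) and (162,126) are white. So the three on the mat are the ones meant.

```bash
python3 - <<'E'
from h import *
t=cv2.imread('pics/top0.png')
g=cv2.cvtColor(t,cv2.COLOR_BGR2GRAY)
np.set_printoptions(precision=4,suppress=True)
m=np.zeros_like(g); m[157:247,314:362]=1
m=((g>85)&(m>0)).astype(np.uint8)
m=cv2.morphologyEx(m,cv2.MORPH_OPEN,np.ones((3,3)))
n,l,st,c=cv2.connectedComponentsWithStats(m)
for i in range(1,n):
    if st[i][4]>100: print('jar',c[i],st[i],cast('top',*c[i],.071))
f=lambda x,y:(185+(x-1.5)/4,85+(y-1.5)/4)
def P(name,x,y,z):
    u,v=f(x,y); print(name,(u,v),cast('top',u,v,z))
P('fader',285,165,.17);P('tip',207,205,.122);P('dot',356,173,.117)
P('trackL',120,180,.129);P('trackR',331,176,.129)
for a in [(27,25),(417,13),(28,260),(428,246)]:P('cab',*a,.115)
P('dfrontL',45,446,.085);P('dfrontR',426,440,.085)
P('dfrontL2',45,466,.085);P('dfrontR2',426,458,.085)
P('hL',162,523,.088);P('hR',305,520,.088)
P('rearL',66,287,.04);P('rearR',398,275,.04)
for a in [(163,126),(325,132),(284,234)]:print('by',cast('top',*a,.07))
print('tape',cast('top',206,236,.03))
for a in [(132,153),(178,157),(169,243),(121,239)]:print('tray',cast('top',*a,.012))
for a in [(314,157),(361,157),(362,247),(314,247)]:print('mat',cast('top',*a,.003))
print('pink',cast('top',328,268,.07)); print('carton',cast('top',84,180,.09))
for a in [(65,156),(99,156),(104,203),(67,204)]:print('carton',cast('top',*a,.09))
E
```

```text
jar [342.7056 172.528 ] [335 165  17  16 214] [ 0.5832 -0.3398  0.071 ]
jar [335.3935 199.4259] [328 192  16  16 216] [ 0.4913 -0.3157  0.071 ]
jar [336.5455 231.6864] [329 224  16  17 220] [ 0.3826 -0.3208  0.071 ]
fader (255.875, 125.875) [ 0.715  -0.0427  0.17  ]
tip (236.375, 135.875) [0.691  0.0211 0.122 ]
dot (273.625, 127.875) [ 0.7213 -0.1012  0.117 ]
trackL (214.625, 129.625) [0.7091 0.0928 0.129 ]
trackR (267.375, 128.625) [ 0.7157 -0.0804  0.129 ]
cab (191.375, 90.875) [0.843  0.1763 0.115 ]
cab (288.875, 87.875) [ 0.8592 -0.15    0.115 ]
cab (191.625, 149.625) [0.6437 0.1685 0.115 ]
cab (291.625, 146.125) [ 0.6618 -0.1618  0.115 ]
dfrontL (195.875, 196.125) [0.4919 0.1537 0.085 ]
dfrontR (291.125, 194.625) [ 0.5034 -0.1647  0.085 ]
dfrontL2 (195.875, 201.125) [0.4751 0.1533 0.085 ]
dfrontR2 (291.125, 199.125) [ 0.4883 -0.1649  0.085 ]
hL (225.125, 215.375) [0.4295 0.0539 0.088 ]
hR (260.875, 214.625) [ 0.4345 -0.0649  0.088 ]
rearL (201.125, 156.375) [0.6332 0.1457 0.04  ]
rearR (284.125, 153.375) [ 0.6493 -0.1415  0.04  ]
by [0.7317 0.2767 0.07  ]
by [ 0.7214 -0.2785  0.07  ]
by [ 0.3715 -0.144   0.07  ]
tape [0.3584 0.1223 0.03  ]
tray [0.6457 0.3967 0.012 ]
tray [0.6339 0.2313 0.012 ]
tray [0.3306 0.2535 0.012 ]
tray [0.3402 0.4245 0.012 ]
mat [ 0.6448 -0.2497  0.003 ]
mat [ 0.6488 -0.4176  0.003 ]
mat [ 0.3301 -0.4233  0.003 ]
mat [ 0.3273 -0.2539  0.003 ]
pink [ 0.2604 -0.2938  0.07  ]
carton [0.5387 0.5374 0.09  ]
carton [0.6201 0.609  0.09  ]
carton [0.6215 0.4888 0.09  ]
carton [0.462  0.4642 0.09  ]
carton [0.4559 0.5935 0.09  ]
```

Request:
{"api": "play_rows", "payload": {"commands": "0.85 216 -410 0 -65.5;0.85 216 -410 0 -65.5;0.85 216 -410 0 -65.5;0.85 216 -410 0 -65.5;0.85 216 -410 0 -65.5;0.85 216 -410 0 -65.5;0.85 216 -410 0 -65.5;0.85 216 -410 0 -65.5;0.85 216 -410 0 -65.5;0.85 216 -410 0 -65.5", "force": 30}}

```text
time: 0.93
ee_pos: [0.3989, 0.14, 0.2313]
tcp_rot: [180.0, -0.0, 92.3]
wrist_force: [1.7, 0.9, 0.1]
opening: 0.0725
```

Request:
{"api": "play_rows", "payload": {"commands": "0.85 -37 -420 0 0;0.85 -37 -420 0 0;0.85 -37 -420 0 0;0.85 -37 -420 0 0;0.85 -37 -420 0 0;0.85 -37 -420 0 0;0.85 -37 -420 0 0;0.85 -37 -420 0 0;0.85 -37 -420 0 0;0.85 -37 -420 0 0"}}

```text
time: 1.77
ee_pos: [0.3611, -0.2752, 0.2312]
tcp_rot: [180.0, -0.0, 92.7]
wrist_force: [0.9, 0.9, 0.4]
opening: 0.0726
```

Request:
{"api": "play_rows", "payload": {"commands": "0.85 0 0 0 0;0.85 0 0 0 0;0.85 0 0 0 0;0.85 0 0 0 0"}}

```text
time: 2.1
ee_pos: [0.3622, -0.2722, 0.2313]
tcp_rot: [-180.0, -0.0, 92.7]
wrist_force: [0.2, 0.7, 0.1]
opening: 0.0726
```

```bash
cat > look.py <<'E'
import sys
from h import *
k=sys.argv[1]
for n in("top","side"):
    im=camera(n); cv2.imwrite(f'pics/{n}_{k}.png',im[:,:,::-1])
    if n=="top": crop(im,115,80,375,275,3,f'pics/tc_{k}.png')
    else: crop(im,105,120,345,310,3,f'pics/sc_{k}.png')
print(get_obs()['ee_pos'],get_obs()['time'])
E
python3 look.py 1
```

```text
[ 0.36241919 -0.27199494  0.23148857] 2.2
```

View pics/tc_1.png

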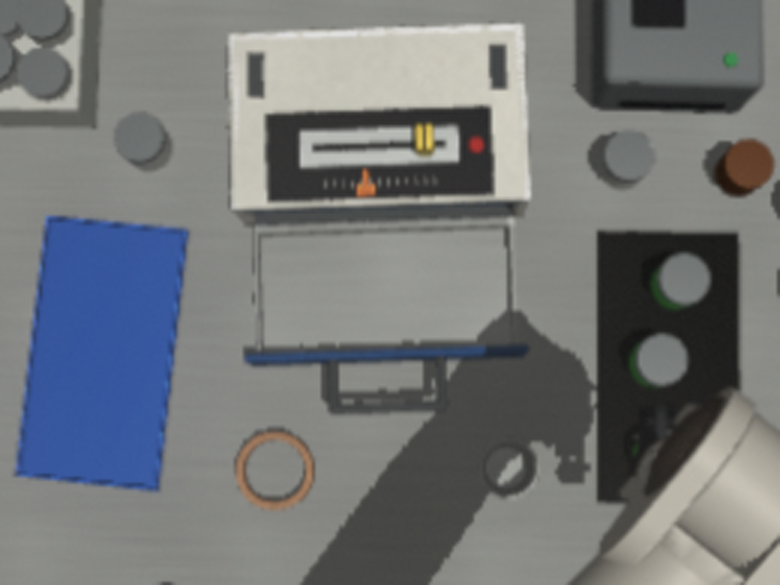

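View pics/sc_1.png

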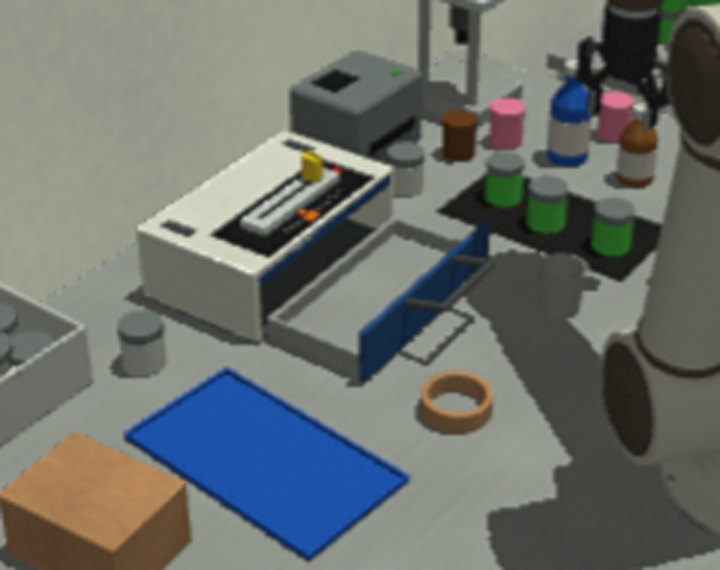

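The crops show all three green jars unmoved on the mat; the side lids are at crop (505,165), (548,188), (613,212), and the drawer is open and empty. I'll cross-check the positions with the side view.

```bash
python3 - <<'E'
from h import *
np.set_printoptions(precision=4,suppress=True)
f=lambda x,y:(105+(x-1)/3,120+(y-1)/3)
for n,x,y,z in [('j',505,163,.071),('j',548,187,.071),('j',613,212,.071),('fadertop',312,158,.17),('tip',300,211,.122),('hL',405,301,.088),('hR',491,262,.088),('fcL',362,330,.085),('fcR',489,226,.085),('cabL',261,274,.115),('cabR',391,180,.115)]:
    print(n,cast('side',*f(x,y),z))
E
```

```text
j [ 0.5756 -0.3297  0.071 ]
j [ 0.4867 -0.3084  0.071 ]
j [ 0.3755 -0.305   0.071 ]
fadertop [ 0.7082 -0.0336  0.17  ]
tip [0.6836 0.0244 0.122 ]
hL [0.4731 0.0703 0.088 ]
hR [ 0.4333 -0.0706  0.088 ]
fcL [0.4822 0.1491 0.085 ]
fcR [ 0.4867 -0.1479  0.085 ]
cabL [0.634  0.1631 0.115 ]
cabR [ 0.6404 -0.1258  0.115 ]
```

```bash
python3 - <<'E'
from h import *
np.set_printoptions(precision=4,suppress=True)
s=cv2.imread('pics/side_1.png')[:,:,::-1]
crop(s,235,160,325,220,8,'pics/s2.png')
f=lambda x,y:(105+(x-1)/3,120+(y-1)/3)
for n,P in [('matnear',(0.3273,-.2539,.003)),('matfar',(.6448,-.2497,.003)),('trayA',(.6457,.3967,.012)),('trayB',(.3306,.2535,.012)),('trayC',(.3402,.4245,.012)),('j',(.5832,-.3398,.071)),('j',(.4913,-.3157,.071)),('j',(.3826,-.3208,.071)),('tip',(.691,.0211,.122)),('tcp',get_obs()['ee_pos'])]:
    p=proj('side',P); print(n,(p-[105,120])*3+1,(p-[235,160])*8+3.5)
E
```

```text
matnear [621.0684 278.525 ] [617.0157 423.5666]
matfar [436.5386 208.8327] [124.9363 237.7206]
trayA [130.3721 428.8917] [-691.5078  824.5446]
trayB [410.9903 469.074 ] [ 56.8075 931.6972]
trayC [312.5308 551.6641] [-205.7512 1151.9377]
j [504.4032 158.8333] [305.9086 104.3889]
j [547.86   184.0091] [421.7934 171.5242]
j [613.9916 205.7995] [598.1442 229.6321]
tip [297.348 208.253] [-246.2387  236.1748]
tcp [620.1365 125.3195] [614.5307  15.0187]
```

View pics/s2.png

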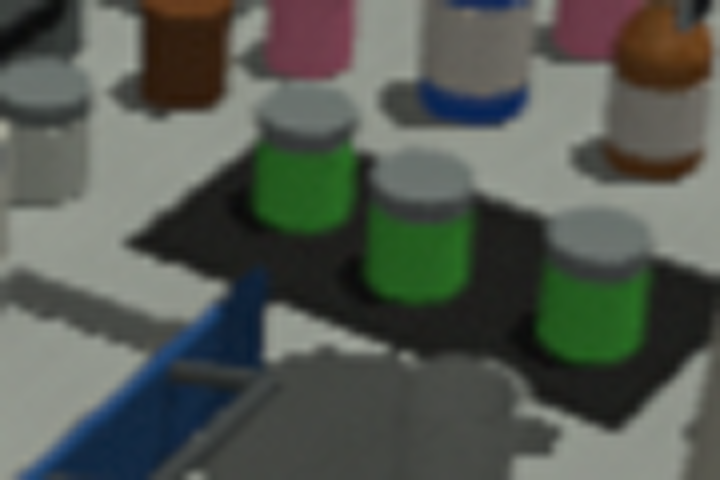

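Request:
{"api": "play_rows", "payload": {"commands": "0.85 20 -47 0 0;0.85 20 -47 0 0;0.85 20 -47 -40 0;0.85 20 -47 -80 0;0.85 20 -47 -110 0;0.85 20 -47 -130 0;0.85 20 -47 -130 0;0.85 20 -47 -130 0;0.85 20 -47 -130 0"}}

```text
time: 2.95
ee_pos: [0.3829, -0.3201, 0.1032]
tcp_rot: [179.9, 0.1, 92.7]
wrist_force: [0.4, -0.2, -0.0]
opening: 0.0727
```

Request:
{"api": "play_rows", "payload": {"commands": "0.85 0 1 -20 0;0.85 0 1 -40 0;0.85 0 1 -55 0;0.85 0 1 -69 0;0.85 0 1 -69 0;0.85 0 1 -69 0;0.85 0 1 -69 0"}}

```text
time: 3.53
ee_pos: [0.383, -0.3197, 0.0343]
tcp_rot: [179.9, 0.1, 92.7]
wrist_force: [0.1, -0.6, -0.1]
opening: 0.0724
```

Request:
{"api": "play_rows", "payload": {"commands": "0.3 0 0 0 0;0.3 0 0 0 0;0.3 0 0 0 0;0.3 0 0 0 0;0.3 0 0 0 0;0.3 0 0 0 0;0.3 0 0 0 0;0.3 0 0 0 0;0.3 0 0 0 0", "force": 35}}

```text
time: 4.28
ee_pos: [0.3829, -0.3197, 0.0341]
tcp_rot: [179.9, 0.1, 92.7]
wrist_force: [-0.3, 1.2, 5.4]
opening: 0.0571
```

Request:
{"api": "play_rows", "payload": {"commands": "0.3 0 0 15 0;0.3 0 0 40 0;0.3 0 0 80 0;0.3 0 0 120 0;0.3 20 30 140 0;0.3 30 60 140 0;0.3 45 100 140 0;0.3 60 140 140 0;0.3 75 180 140 0;0.3 92 220 140 0"}}

```text
time: 5.12
ee_pos: [0.4724, -0.1018, 0.1733]
tcp_rot: [179.9, 0.0, 92.7]
wrist_force: [1.9, -0.5, -2.1]
opening: 0.0573
```

Request:
{"api": "play_rows", "payload": {"commands": "0.3 15 35 0 0;0.3 30 70 0 0;0.3 45 105 0 0;0.3 60 140 0 0;0.3 75 170 0 0;0.3 85 189 0 0;0.3 85 189 0 0;0.3 85 189 0 0;0.3 85 189 0 0"}}

```text
time: 5.87
ee_pos: [0.5569, 0.085, 0.1726]
tcp_rot: [-180.0, 0.0, 92.7]
wrist_force: [0.0, 0.1, -1.6]
opening: 0.0573
```

Request:
{"api": "play_rows", "payload": {"commands": "0.3 3 4 -30 0;0.3 3 4 -60 0;0.3 3 4 -90 0;0.3 3 4 -105 0;0.3 3 4 -115 0;0.3 3 4 -120 0;0.3 3 4 -125 0;0.3 3 4 -125 0;0.3 3 4 -125 0;0.3 3 4 -125 0"}}

```text
time: 6.7
ee_pos: [0.5608, 0.0894, 0.0485]
tcp_rot: [179.9, -0.0, 92.7]
wrist_force: [-0.2, 0.7, -1.9]
opening: 0.0573
```

```bash
python3 look.py 2; python3 -c "
from h import *
print(get_obs()['wrist_force'])
crop(cv2.imread('pics/side_2.png')[:,:,::-1],180,180,280,255,7,'pics/s3.png')"
```

```text
[0.56061105 0.08942404 0.04818412] 6.8
[ 0.0462331   0.82943521 -1.79665548]
```

View pics/s3.png

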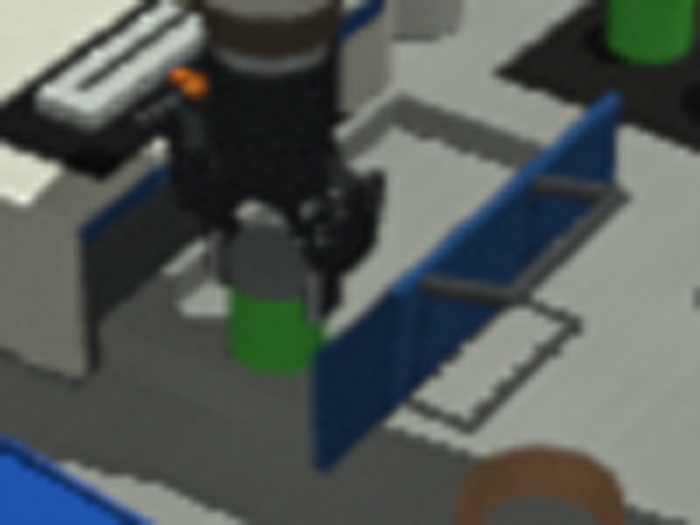

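View pics/tc_2.png

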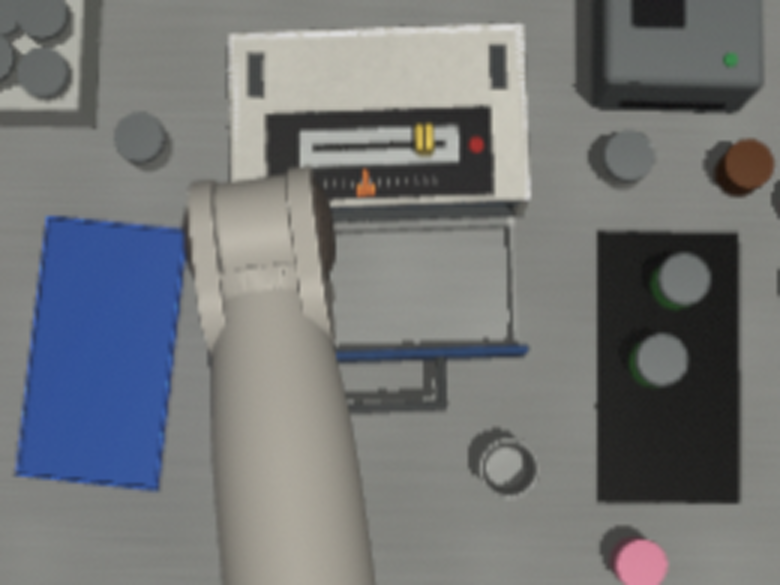

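Side crop: the jar at (275,300) is inside the drawer between front plate and cabinet. I'll settle it by 1 mm and release.

Request:
{"api": "play_rows", "payload": {"commands": "0.3 0 0 -1 0;0.3 0 0 -1 0;0.85 0 0 -1 0;0.85 0 0 -1 0;0.85 0 0 -1 0;0.85 0 0 -1 0;0.85 0 0 10 0;0.85 0 0 30 0;0.85 0 0 60 0;0.85 0 0 90 0"}}

```text
time: 7.63
ee_pos: [0.5595, 0.0892, 0.1385]
tcp_rot: [-179.9, 0.0, 92.7]
wrist_force: [-0.1, 0.2, 0.8]
opening: 0.0727
```

Request:
{"api": "play_rows", "payload": {"commands": "0.85 0 -35 30 0;0.85 -10 -70 30 0;0.85 -20 -110 30 0;0.85 -30 -150 30 0;0.85 -40 -190 30 0;0.85 -50 -230 30 0;0.85 -60 -265 30 0;0.85 -70 -300 30 0;0.85 -70 -335 30 0;0.85 -70 -370 30 0"}}

```text
time: 8.47
ee_pos: [0.4894, -0.2825, 0.1686]
tcp_rot: [179.9, 0.0, 92.7]
wrist_force: [1.1, 0.3, 0.5]
opening: 0.0723
```

```bash
python3 look.py 3
```

```text
[ 0.48946589 -0.28477089  0.16761896] 8.5667
```

View pics/tc_3.png

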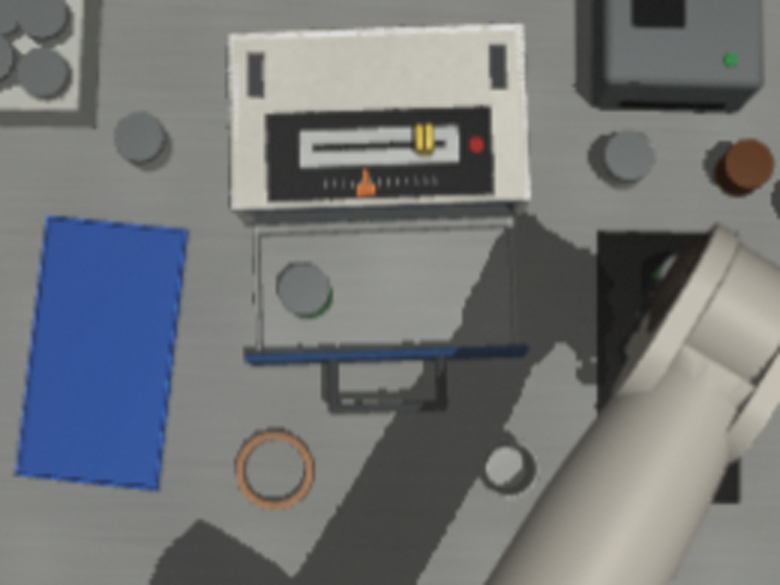

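View pics/sc_3.png

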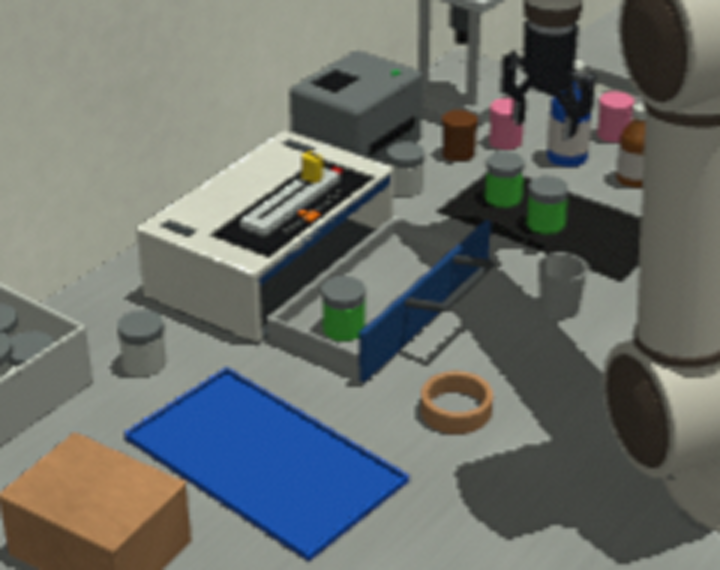

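Jar 1 is upright in the drawer at (304,288) in the top crop. The other two are unmoved.

Request:
{"api": "play_rows", "payload": {"commands": "0.85 1 -29 0 0;0.85 1 -29 -30 0;0.85 1 -29 -60 0;0.85 1 -29 -70 0;0.85 1 -29 -70 0;0.85 1 -29 -70 0;0.85 1 -29 -70 0"}}

```text
time: 9.15
ee_pos: [0.492, -0.3097, 0.0995]
tcp_rot: [179.9, 0.1, 92.7]
wrist_force: [-0.2, 0.1, -0.5]
opening: 0.0726
```

Request:
{"api": "play_rows", "payload": {"commands": "0.85 -1 -4 -15 0;0.85 -1 -4 -30 0;0.85 -1 -4 -50 0;0.85 -1 -4 -66 0;0.85 -1 -4 -66 0;0.85 -1 -4 -66 0;0.85 -1 -4 -66 0"}}

```text
time: 9.73
ee_pos: [0.4911, -0.3141, 0.0335]
tcp_rot: [179.9, 0.1, 92.7]
wrist_force: [-1.1, -0.4, -0.4]
opening: 0.072
```

Request:
{"api": "play_rows", "payload": {"commands": "0.3 0 0 0 0;0.3 0 0 0 0;0.3 0 0 0 0;0.3 0 0 0 0;0.3 0 0 0 0;0.3 0 0 0 0;0.3 0 0 0 0;0.3 0 0 0 0"}}

```text
time: 10.4
ee_pos: [0.491, -0.3142, 0.0334]
tcp_rot: [179.9, 0.1, 92.7]
wrist_force: [-0.9, 0.9, 6.0]
opening: 0.0572
```

Request:
{"api": "play_rows", "payload": {"commands": "0.3 0 0 15 0;0.3 0 0 40 0;0.3 0 0 80 0;0.3 0 0 120 0;0.3 0 0 140 0;0.3 10 35 140 0;0.3 20 70 140 0;0.3 30 110 140 0;0.3 40 150 140 0;0.3 50 190 140 0"}}

```text
time: 11.23
ee_pos: [0.5404, -0.122, 0.1723]
tcp_rot: [179.9, 0.0, 92.6]
wrist_force: [0.6, -0.3, -0.0]
opening: 0.057
```

Request:
{"api": "play_rows", "payload": {"commands": "0.3 8 35 0 0;0.3 15 70 0 0;0.3 20 100 0 0;0.3 24 124 0 0;0.3 24 124 0 0;0.3 24 124 0 0;0.3 24 124 -30 0;0.3 24 124 -55 0;0.3 24 124 -80 0;0.3 24 124 -80 0"}}

```text
time: 12.07
ee_pos: [0.5617, -0.0007, 0.0867]
tcp_rot: [-179.6, -0.0, 92.6]
wrist_force: [-0.7, -0.1, -2.2]
opening: 0.057
```

Request:
{"api": "play_rows", "payload": {"commands": "0.3 0 0 0 0;0.3 0 0 0 0;0.3 0 0 0 0"}}

```text
time: 12.32
ee_pos: [0.5652, -0.0001, 0.0936]
tcp_rot: [179.8, 0.0, 92.7]
wrist_force: [-0.3, 0.1, -0.1]
opening: 0.0573
```

Request:
{"api": "play_rows", "payload": {"commands": "0.3 -1 0 -15 0;0.3 -1 0 -25 0;0.3 -1 0 -35 0;0.3 -1 0 -42 0;0.3 -1 0 -46 0;0.3 -1 0 -46 0;0.3 -1 0 -46 0;0.3 -1 0 -46 0"}}

```text
time: 12.98
ee_pos: [0.564, 0.0004, 0.0463]
tcp_rot: [179.9, 0.0, 92.7]
wrist_force: [0.7, 0.2, 5.7]
opening: 0.0571
```

Request:
{"api": "play_rows", "payload": {"commands": "0.85 0 0 0 0;0.85 0 0 0 0;0.85 0 0 0 0;0.85 0 0 0 0;0.85 0 0 0 0;0.85 0 0 15 0;0.85 0 0 40 0;0.85 0 0 80 0;0.85 0 0 100 0;0.85 0 -30 110 0"}}

```text
time: 13.82
ee_pos: [0.5644, -0.0269, 0.1591]
tcp_rot: [179.7, -0.0, 92.9]
wrist_force: [0.4, -0.7, 0.5]
opening: 0.0726
```

Request:
{"api": "play_rows", "payload": {"commands": "0.85 0 -40 0 0;0.85 0 -80 0 0;0.85 0 -120 0 0;0.85 0 -160 0 0;0.85 0 -200 0 0;0.85 0 -220 0 0;0.85 0 -220 0 0;0.85 0 -220 0 0"}}

```text
time: 14.48
ee_pos: [0.5627, -0.2508, 0.1547]
tcp_rot: [-180.0, -0.0, 92.6]
wrist_force: [0.1, 0.6, -0.3]
opening: 0.0726
```

```bash
python3 look.py 4
```

```text
[ 0.56311014 -0.24906001  0.15511047] 14.5833
```

View pics/tc_4.png

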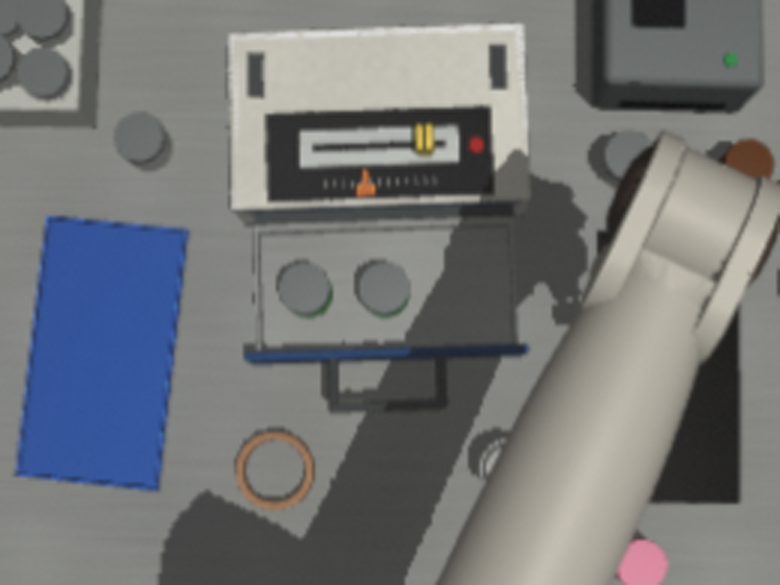

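View pics/sc_4.png

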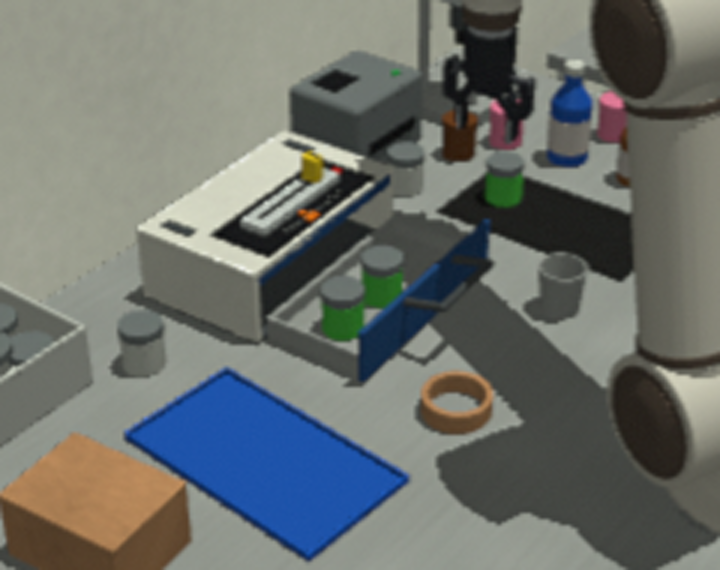

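Two jars upright in the drawer at (304,288) and (382,287); the third is still on the mat (side crop 505,165).

Request:
{"api": "play_rows", "payload": {"commands": "0.85 10 -35 0 0;0.85 17 -70 0 0;0.85 19 -89 -20 0;0.85 19 -89 -40 0;0.85 19 -89 -55 0;0.85 19 -89 -55 0;0.85 19 -89 -55 0;0.85 19 -89 -55 0"}}

```text
time: 15.25
ee_pos: [0.5828, -0.3379, 0.1018]
tcp_rot: [179.9, 0.0, 92.8]
wrist_force: [0.4, -0.5, -0.1]
opening: 0.0726
```

Request:
{"api": "play_rows", "payload": {"commands": "0.85 0 0 -15 0;0.85 0 0 -30 0;0.85 0 0 -50 0;0.85 0 0 -68 0;0.85 0 0 -68 0;0.85 0 0 -68 0;0.85 0 0 -68 0"}}

```text
time: 15.83
ee_pos: [0.5831, -0.3388, 0.0346]
tcp_rot: [179.9, 0.1, 92.7]
wrist_force: [-0.2, 0.0, 0.5]
opening: 0.0727
```

Request:
{"api": "play_rows", "payload": {"commands": "0.3 0 0 0 0;0.3 0 0 0 0;0.3 0 0 0 0;0.3 0 0 0 0;0.3 0 0 0 0;0.3 0 0 0 0;0.3 0 0 0 0;0.3 0 0 0 0"}}

```text
time: 16.5
ee_pos: [0.5831, -0.3391, 0.0347]
tcp_rot: [179.8, 0.1, 92.7]
wrist_force: [-0.4, 1.0, 6.1]
opening: 0.0571
```

Request:
{"api": "play_rows", "payload": {"commands": "0.3 0 0 15 0;0.3 0 0 40 0;0.3 0 0 80 0;0.3 0 0 120 0;0.3 0 0 140 0;0.3 -3 35 140 0;0.3 -5 70 140 0;0.3 -8 110 140 0;0.3 -10 150 140 0;0.3 -12 190 140 0"}}

```text
time: 17.33
ee_pos: [0.5697, -0.1472, 0.1731]
tcp_rot: [179.9, 0.0, 92.6]
wrist_force: [1.4, 0.5, -1.3]
opening: 0.0572
```

Request:
{"api": "play_rows", "payload": {"commands": "0.3 0 35 0 0;0.3 0 50 0 0;0.3 0 54 0 0;0.3 0 54 -30 0;0.3 0 54 -55 0;0.3 0 54 -75 0;0.3 0 54 -75 0;0.3 0 54 -75 0;0.3 0 54 -75 0;0.3 0 54 -75 0"}}

```text
time: 18.17
ee_pos: [0.5711, -0.0952, 0.0994]
tcp_rot: [179.8, 0.0, 92.7]
wrist_force: [-0.1, -0.6, -2.3]
opening: 0.0571
```

Request:
{"api": "play_rows", "payload": {"commands": "0.3 -2 3 -15 0;0.3 -2 3 -30 0;0.3 -2 3 -40 0;0.3 -2 3 -46 0;0.3 -2 3 -51 0;0.3 -2 3 -51 0;0.3 -2 3 -51 0;0.3 -2 3 -51 0"}}

```text
time: 18.83
ee_pos: [0.5688, -0.0919, 0.0473]
tcp_rot: [179.9, 0.0, 92.7]
wrist_force: [-0.3, -0.3, 3.1]
opening: 0.057
```

Request:
{"api": "play_rows", "payload": {"commands": "0.85 0 0 0 0;0.85 0 0 0 0;0.85 0 0 0 0;0.85 0 0 0 0;0.85 0 0 0 0;0.85 0 0 15 0;0.85 0 0 40 0;0.85 0 0 80 0;0.85 0 0 110 0;0.85 -30 -30 110 0"}}

```text
time: 19.67
ee_pos: [0.544, -0.1191, 0.163]
tcp_rot: [179.4, 0.1, 92.9]
wrist_force: [1.7, -1.0, 0.3]
opening: 0.0729
```

Request:
{"api": "play_rows", "payload": {"commands": "0.85 -40 0 0 0;0.85 -80 -20 0 0;0.85 -110 -60 0 0;0.85 -140 -100 0 0;0.85 -150 -120 0 0;0.85 -150 -120 0 0;0.85 -150 -120 0 0;0.85 -150 -120 0 0"}}

```text
time: 20.33
ee_pos: [0.3886, -0.2412, 0.1563]
tcp_rot: [180.0, -0.0, 92.6]
wrist_force: [0.0, 1.1, 0.2]
opening: 0.0728
```

```bash
python3 look.py 5
```

```text
[ 0.38922412 -0.24036448  0.15622768] 20.4333
```

View pics/tc_5.png

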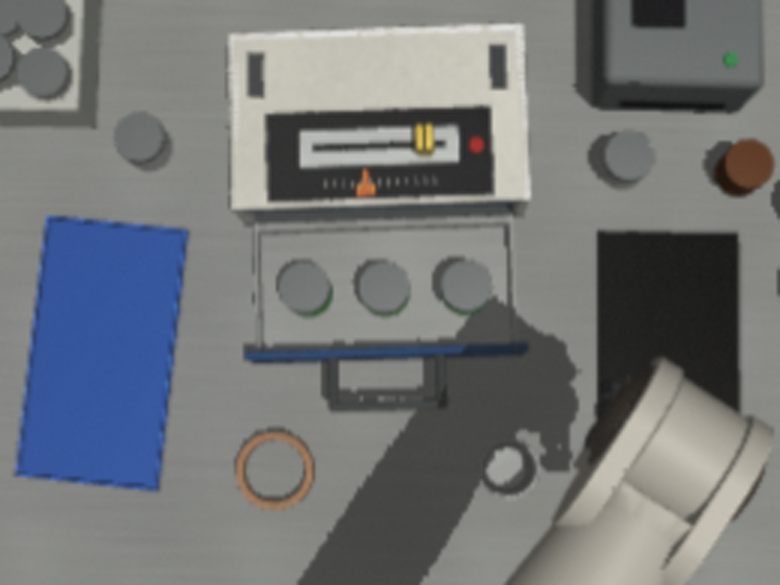

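View pics/sc_5.png

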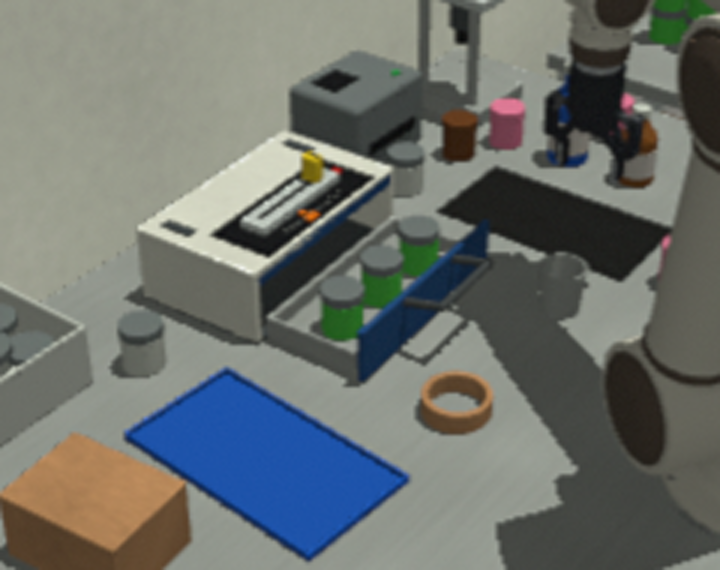

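All three stand in the drawer (top crop (304,287), (382,287), (465,285)). Next is the handle bar, at crop (385,402).

Request:
{"api": "play_rows", "payload": {"commands": "0.5 8 40 0 0;0.5 16 80 0 0;0.5 24 120 0 0;0.5 30 160 0 0;0.5 38 200 0 0;0.5 42 235 0 0;0.5 42 235 0 0;0.5 42 235 0 0;0.5 42 235 0 0;0.5 42 235 0 0"}}

```text
time: 21.27
ee_pos: [0.4307, -0.0063, 0.1562]
tcp_rot: [-180.0, 0.0, 92.7]
wrist_force: [-0.8, 0.1, -0.3]
opening: 0.0425
```

Request:
{"api": "play_rows", "payload": {"commands": "0.5 0 0 -30 0;0.5 0 0 -50 0;0.5 0 0 -70 0;0.5 0 0 -86 0;0.5 0 0 -86 0;0.5 0 0 -86 0;0.5 0 0 -86 0;0.5 0 0 -86 0"}}

```text
time: 21.93
ee_pos: [0.4314, -0.0065, 0.0716]
tcp_rot: [179.9, 0.0, 92.6]
wrist_force: [0.3, -0.2, -0.4]
opening: 0.0427
```

Request:
{"api": "play_rows", "payload": {"commands": "0 0 0 0 0;0 0 0 0 0;0 0 0 0 0;0 0 0 0 0;0 0 0 0 0;0 0 0 0 0;0 0 0 0 0;0 0 0 0 0;0 0 0 0 0;0 0 0 0 0", "force": 30}}

```text
time: 22.77
ee_pos: [0.4312, -0.0062, 0.0711]
tcp_rot: [179.9, 0.0, 92.7]
wrist_force: [0.1, -1.8, 5.8]
opening: 0.011
```

Request:
{"api": "play_rows", "payload": {"commands": "0 3 0 0 0;0 8 0 0 0;0 14 1 0 0;0 21 1 0 0;0 28 1 0 0;0 35 2 0 0;0 42 2 0 0;0 49 2 0 0;0 56 3 0 0;0 63 3 0 0"}}

```text
time: 23.6
ee_pos: [0.494, -0.0028, 0.0711]
tcp_rot: [180.0, -0.0, 92.7]
wrist_force: [-3.1, 2.4, 9.0]
opening: 0.0108
```

Request:
{"api": "play_rows", "payload": {"commands": "0 7 0 0 0;0 14 1 0 0;0 21 1 0 0;0 28 1 0 0;0 35 2 0 0;0 42 2 0 0;0 49 2 0 0;0 56 3 0 0;0 63 3 0 0;0 70 3 0 0"}}

```text
time: 24.43
ee_pos: [0.5639, 0.0009, 0.0711]
tcp_rot: [180.0, -0.1, 92.7]
wrist_force: [-3.5, 7.3, 8.1]
opening: 0.0107
```

Request:
{"api": "play_rows", "payload": {"commands": "0 5 0 0 0;0 10 0 0 0;0 15 1 0 0;0 18 1 0 0;0 21 1 0 0;0 23 1 0 0;0 25 1 0 0;0 27 1 0 0;0 27 1 0 0;0 27 1 0 0"}}

```text
time: 25.27
ee_pos: [0.588, 0.0022, 0.071]
tcp_rot: [-179.7, -0.1, 92.7]
wrist_force: [-18.1, 6.8, 16.0]
opening: 0.0103
```

Request:
{"api": "play_rows", "payload": {"commands": "0 -2 0 0 0;0 -2 0 0 0;0.5 -2 0 0 0;0.5 -2 0 0 0;0.5 -2 0 0 0;0.5 -2 0 0 0;0.5 -2 0 20 0;0.5 -2 0 50 0;0.5 -2 0 90 0;0.5 -2 0 130 0"}}

```text
time: 26.1
ee_pos: [0.588, 0.0007, 0.2009]
tcp_rot: [-179.9, 0.0, 92.7]
wrist_force: [0.5, 0.1, 0.7]
opening: 0.0427
```

Request:
{"api": "play_rows", "payload": {"commands": "0.5 -35 -40 30 0;0.5 -70 -80 30 0;0.5 -110 -120 30 0;0.5 -150 -160 30 0;0.5 -180 -200 30 0;0.5 -180 -200 30 0;0.5 -180 -200 30 0"}}

```text
time: 26.68
ee_pos: [0.4063, -0.2011, 0.2306]
tcp_rot: [180.0, 0.1, 92.6]
wrist_force: [0.4, -0.2, -0.5]
opening: 0.0426
```

```bash
python3 look.py 6; python3 -c "
from h import *
crop(cv2.imread('pics/top_6.png')[:,:,::-1],185,85,300,185,6,'pics/t6.png')
crop(cv2.imread('pics/side_6.png')[:,:,::-1],145,155,265,255,6,'pics/s6.png')"
```

```text
[ 0.4066041  -0.20148464  0.23077821] 26.7833
```

View pics/t6.png

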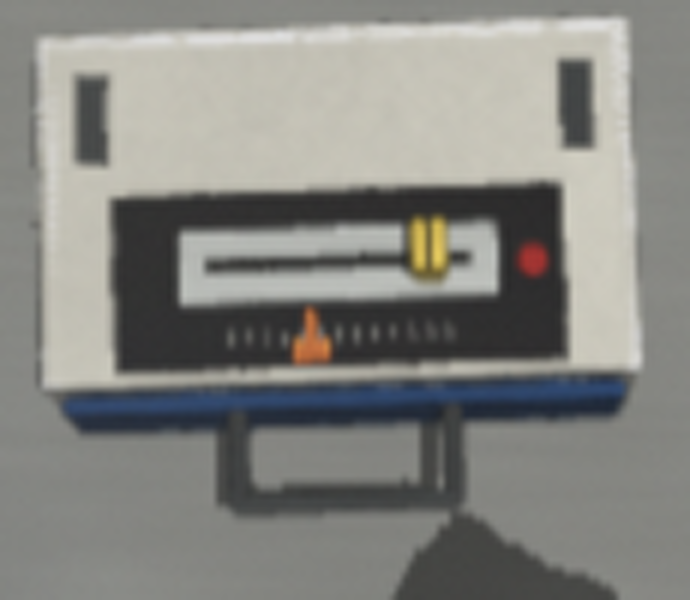

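View pics/s6.png

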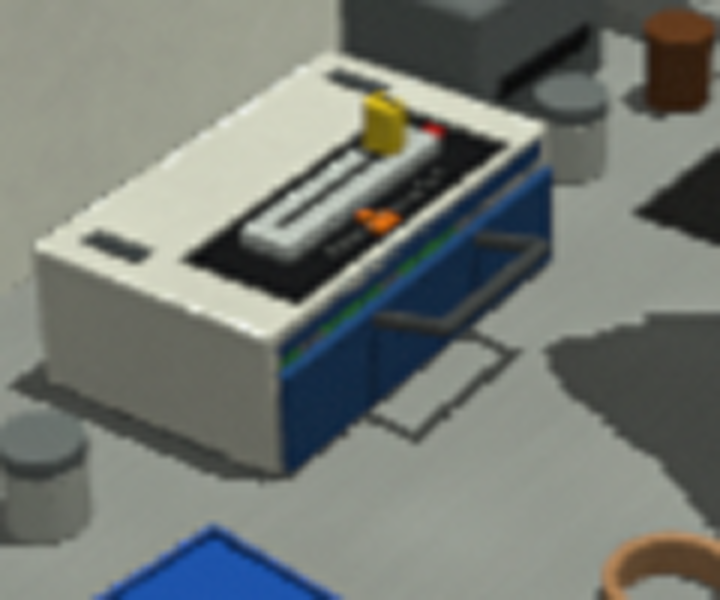

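```bash
python3 - <<'E'
from h import *
np.set_printoptions(precision=4,suppress=True)
t=cv2.imread('pics/top_6.png'); hsv=cv2.cvtColor(t,cv2.COLOR_BGR2HSV)
ym=cv2.inRange(hsv,(22,100,80),(35,255,255)); ys,xs=np.nonzero(ym[100:150,190:290]); print('yel',xs.mean()+190,xs.min()+190,xs.max()+190,ys.min()+100,ys.max()+100)
om=cv2.inRange(hsv,(5,140,100),(18,255,255)); ys,xs=np.nonzero(om[100:150,190:290]);print('or',xs.mean()+190,ys.min()+100)
f=lambda x,y:np.array((185+(x-2.5)/6,85+(y-2.5)/6))
yaw=np.deg2rad(2.65); X=np.array([np.cos(yaw),np.sin(yaw)]);Y=np.array([-X[1],X[0]])
def loc(P): d=P[:2]-np.array([.653,.003]); return np.array([d@X,d@Y])
for n,x,y,z in [('fader',428.5,243,.17),('tip',310.5,309,.122),('tickR',455,330,.116),('tickL',228,337,.116),('slotL',205,266,.129),('slotR',470,257,.129),('dot',533,260,.116),('tlL',180,232,.129),('tlR',498,221,.129),('blL',180,306,.129),('brR',498,297,.129)]:
    P=cast('top',*f(x,y),z);print(n,P,loc(P))
g=lambda x,y:np.array((145+(x-2.5)/6,155+(y-2.5)/6))
for n,x,y,z in [('fader',384,103,.17),('tip',357,215,.122)]:
    P=cast('side',*g(x,y),z);print('s',n,P,loc(P))
crop(cv2.imread('pics/side_6.png')[:,:,::-1],195,165,225,200,18,'pics/s7.png')
E
```

```text
yel 255.74137931034483 253 259 121 130
or 236.58620689655172 137
fader [ 0.7175 -0.0431  0.17  ] [ 0.0623 -0.049 ]
tip [0.6903 0.0213 0.122 ] [0.0381 0.0165]
tickR [ 0.6813 -0.0583  0.116 ] [ 0.0254 -0.0625]
tickL [0.675  0.0666 0.116 ] [0.0249 0.0626]
slotL [0.7117 0.0793 0.129 ] [0.0622 0.0735]
slotR [ 0.7194 -0.0656  0.129 ] [ 0.0632 -0.0716]
dot [ 0.7214 -0.1005  0.116 ] [ 0.0635 -0.1066]
tlL [0.7304 0.0936 0.129 ] [0.0815 0.0869]
tlR [ 0.7398 -0.0806  0.129 ] [ 0.0829 -0.0875]
blL [0.6893 0.0924 0.129 ] [0.0403 0.0876]
brR [ 0.6975 -0.0814  0.129 ] [ 0.0406 -0.0863]
s fader [ 0.7115 -0.0372  0.17  ] [ 0.0566 -0.0429]
s tip [0.6835 0.0283 0.122 ] [0.0316 0.0238]
```

View pics/s7.png

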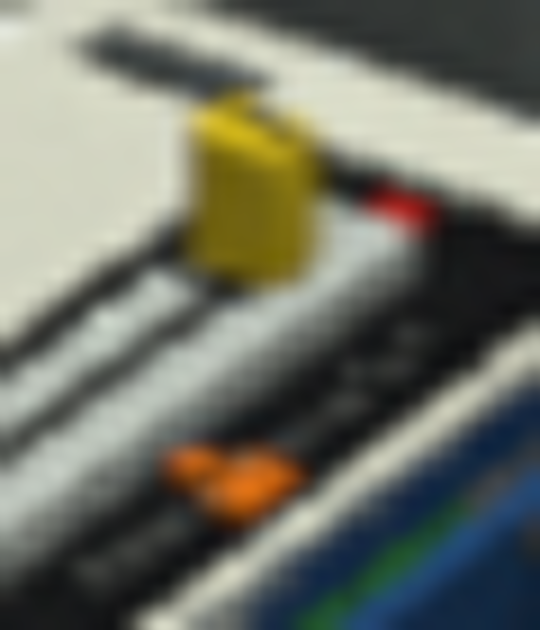

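Drawer is shut with green visible just inside. Black line of the fader at crop (428,243), pointer tip at (310,309): the fader must go 65.5 mm along the track (top), and the side view gives 66.7.

Request:
{"api": "play_rows", "payload": {"commands": "0.6 35 18 0 0;0.6 70 36 0 0;0.6 105 54 0 0;0.6 140 72 0 0;0.6 175 90 0 0;0.6 210 108 0 0;0.6 245 126 0 0;0.6 280 144 0 0;0.6 300 154 0 0;0.6 311 158 0 0"}}

```text
time: 27.62
ee_pos: [0.722, -0.0379, 0.2277]
tcp_rot: [-179.9, -0.0, 92.8]
wrist_force: [-0.0, -1.2, 0.3]
opening: 0.0515
```

Request:
{"api": "play_rows", "payload": {"commands": "0.6 0 0 0 0;0.6 0 0 0 0;0.6 0 0 0 0;0.6 0 0 0 0"}}

```text
time: 27.95
ee_pos: [0.719, -0.0415, 0.2309]
tcp_rot: [180.0, 0.0, 92.6]
wrist_force: [0.1, -0.4, 0.3]
opening: 0.0509
```

Request:
{"api": "play_rows", "payload": {"commands": "0.6 -2 -2 -15 0;0.6 -2 -2 -35 0;0.6 -2 -2 -55 0;0.6 -2 -2 -75 0;0.6 -2 -2 -85 0;0.6 -2 -2 -92 0;0.6 -2 -2 -92 0;0.6 -2 -2 -92 0;0.6 -2 -2 -92 0"}}

```text
time: 28.7
ee_pos: [0.7181, -0.0432, 0.14]
tcp_rot: [179.9, 0.0, 92.7]
wrist_force: [0.4, 0.2, 0.1]
opening: 0.051
```

Request:
{"api": "play_rows", "payload": {"commands": "0.2 0 0 0 0;0.2 0 0 0 0;0.2 0 0 0 0;0.2 0 0 0 0;0.2 0 0 0 0;0.2 0 0 0 0;0.2 0 0 0 0;0.2 0 0 0 0;0.2 0 0 0 0", "force": 30}}

```text
time: 29.45
ee_pos: [0.7177, -0.0431, 0.1394]
tcp_rot: [179.9, 0.0, 92.7]
wrist_force: [-2.8, 0.1, 6.0]
opening: 0.0275
```

Gripped (27.5 mm). Slide 65.5 mm along the track.

Request:
{"api": "play_rows", "payload": {"commands": "0.2 0 7 0 0;0.2 -1 15 0 0;0.2 -1 25 0 0;0.2 -2 35 0 0;0.2 -2 45 0 0;0.2 -3 55 0 0;0.2 -3 62 0 0;0.2 -3 65.5 0 0;0.2 -3 65.5 0 0;0.2 -3 65.5 0 0"}}

```text
time: 30.28
ee_pos: [0.7141, 0.0233, 0.1394]
tcp_rot: [-180.0, -0.0, 92.7]
wrist_force: [-7.2, 1.7, 7.1]
opening: 0.028
```

Request:
{"api": "play_rows", "payload": {"commands": "0.2 0 0 0 0;0.2 0 0 0 0;0.2 0 0 0 0"}}

```text
time: 30.53
ee_pos: [0.7142, 0.0231, 0.1394]
tcp_rot: [-180.0, -0.0, 92.7]
wrist_force: [-7.1, 1.5, 7.0]
opening: 0.0276
```

```bash
python3 look.py 7; python3 -c "
from h import *
crop(cv2.imread('pics/top_7.png')[:,:,::-1],185,85,300,185,6,'pics/t7.png')
crop(cv2.imread('pics/side_7.png')[:,:,::-1],145,140,265,240,6,'pics/s8.png')"
```

```text
[0.71418013 0.02309429 0.13941675] 30.6333
```

View pics/t7.png

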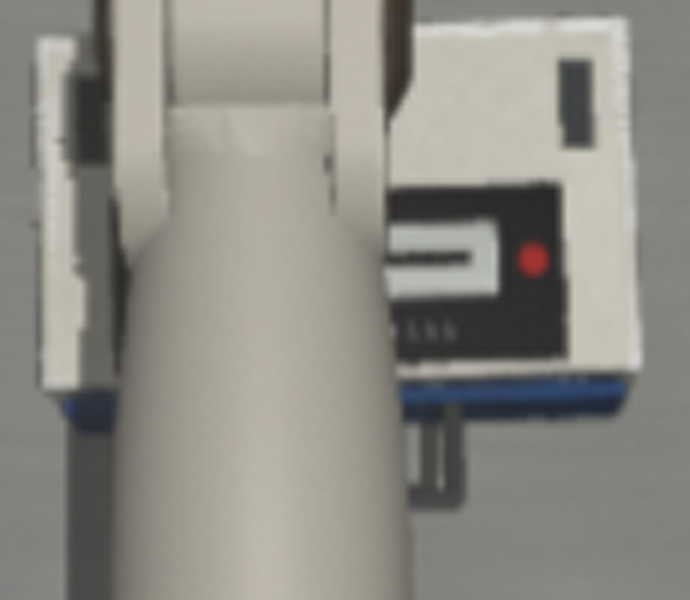

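View pics/s8.png

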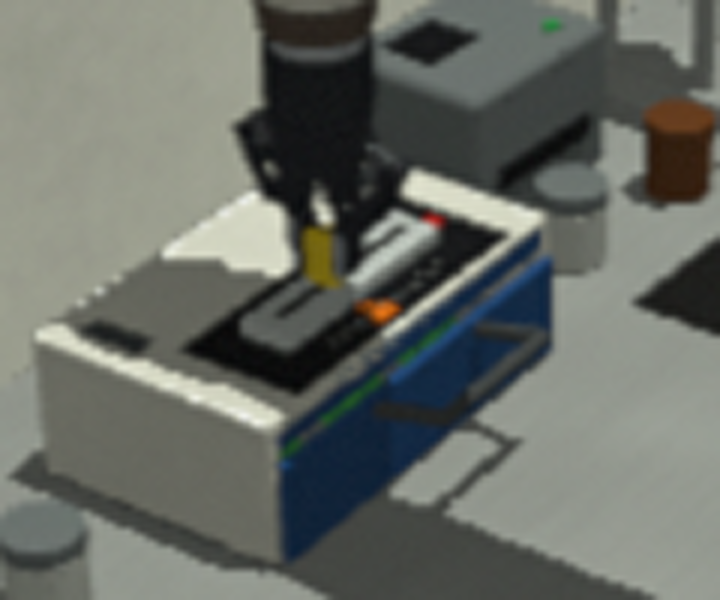

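Request:
{"api": "play_rows", "payload": {"commands": "0.2 0 0 0 0;0.2 0 0 0 0;0.2 0 0 0 0;0.6 0 0 0 0;0.6 0 0 0 0;0.6 0 0 0 0;0.6 0 0 0 0;0.6 0 0 30 0;0.6 0 0 60 0;0.6 0 0 91 0"}}

```text
time: 31.47
ee_pos: [0.7142, 0.0223, 0.2296]
tcp_rot: [-179.9, -0.0, 92.7]
wrist_force: [-0.3, -0.6, 0.9]
opening: 0.0512
```

Request:
{"api": "play_rows", "payload": {"commands": "0.6 0 -40 0 0;0.6 0 -80 0 0;0.6 -20 -120 0 0;0.6 -40 -160 0 0;0.6 -80 -180 0 0;0.6 -120 -200 0 0;0.6 -120 -200 0 0;0.6 -120 -200 0 0"}}

```text
time: 32.13
ee_pos: [0.5923, -0.1795, 0.2303]
tcp_rot: [180.0, 0.0, 92.5]
wrist_force: [-0.2, -0.6, -1.0]
opening: 0.0512
```

```bash
python3 look.py 8; python3 -c "
from h import *
crop(cv2.imread('pics/top_8.png')[:,:,::-1],185,85,300,185,6,'pics/t8.png')
crop(cv2.imread('pics/side_8.png')[:,:,::-1],165,155,245,222,9,'pics/s9.png')"
```

```text
[ 0.59487118 -0.17786014  0.22977381] 32.2333
```

View pics/t8.png

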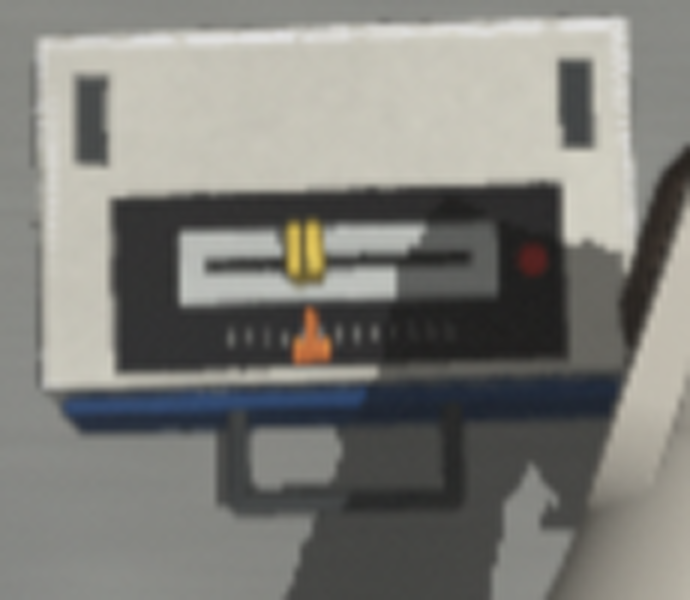

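View pics/s9.png

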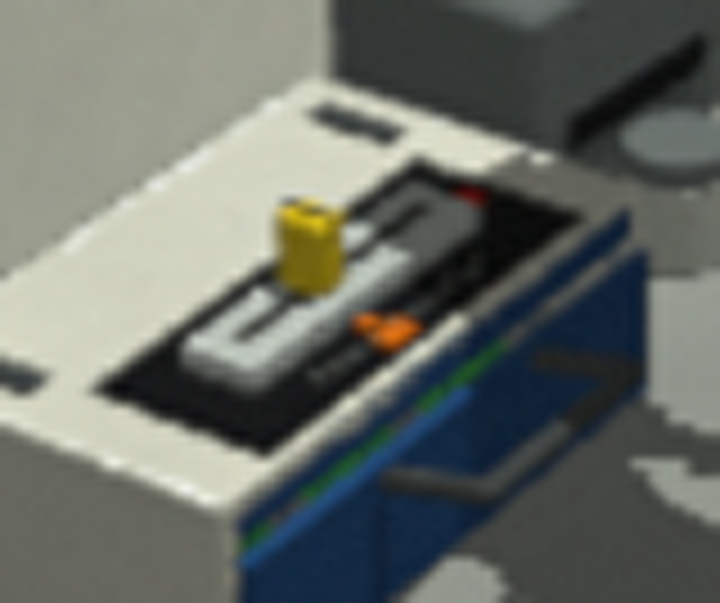

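```bash
python3 - <<'E'
from h import *
f=lambda x,y:np.array((185+(x-2.5)/6,85+(y-2.5)/6))
yaw=np.deg2rad(2.65); X=np.array([np.cos(yaw),np.sin(yaw)]);Y=np.array([-X[1],X[0]])
def loc(P): d=P[:2]-np.array([.653,.003]); return np.array([d@X,d@Y]).round(4)
for n,x,y,z in [('fader',304.5,246,.17),('tip',310.5,309,.122)]:print(n,loc(cast('top',*f(x,y),z)))
g=lambda x,y:np.array((165+(x-4)/9,155+(y-4)/9))
for n,x,y,z in [('fader',310,210,.17),('tip',360,322,.122)]:print(n,loc(cast('side',*g(x,y),z)))
E
```

```text
fader [0.0625 0.017 ]
tip [0.0381 0.0165]
fader [0.0589 0.0192]
tip [0.0304 0.0223]
```

Black line at (304,246) against the tip at (310,309): after parallax the top view puts it within 0.5 mm of level, the side view within 3 mm. It has stood there well over a second. Back to fetch it.

Request:
{"api": "play_rows", "payload": {"commands": "0.6 30 30 0 0;0.6 60 60 0 0;0.6 90 90 0 0;0.6 110 120 0 0;0.6 118 160 0 0;0.6 119 190 0 0;0.6 119 201 0 0;0.6 119 201 0 0;0.6 119 201 0 0;0.6 119 201 0 0"}}

```text
time: 33.07
ee_pos: [0.7139, 0.0229, 0.229]
tcp_rot: [-180.0, 0.0, 92.7]
wrist_force: [-0.1, -0.6, 0.8]
opening: 0.0512
```

Request:
{"api": "play_rows", "payload": {"commands": "0.6 0 0 -15 0;0.6 0 0 -35 0;0.6 0 0 -55 0;0.6 0 0 -75 0;0.6 0 0 -90 0;0.6 0 0 -90 0;0.6 0 0 -90 0;0.6 0 0 -90 0"}}

```text
time: 33.73
ee_pos: [0.714, 0.0224, 0.1408]
tcp_rot: [179.9, 0.0, 92.6]
wrist_force: [-0.5, 0.2, -0.1]
opening: 0.0513
```

Request:
{"api": "play_rows", "payload": {"commands": "0.2 0 0 0 0;0.2 0 0 0 0;0.2 0 0 0 0;0.2 0 0 0 0;0.2 0 0 0 0;0.2 0 0 0 0;0.2 0 0 0 0;0.2 0 0 0 0;0.2 0 0 0 0"}}

```text
time: 34.48
ee_pos: [0.714, 0.0231, 0.1409]
tcp_rot: [179.9, 0.0, 92.7]
wrist_force: [-1.3, -1.2, 6.9]
opening: 0.0274
```

Request:
{"api": "play_rows", "payload": {"commands": "0.2 0 -7 0 0;0.2 1 -15 0 0;0.2 1 -25 0 0;0.2 2 -35 0 0;0.2 2 -45 0 0;0.2 3 -55 0 0;0.2 3 -63 0 0;0.2 3 -68 0 0;0.2 3 -70 0 0;0.2 3 -70 0 0"}}

```text
time: 35.32
ee_pos: [0.7178, -0.0473, 0.1409]
tcp_rot: [179.8, 0.0, 92.7]
wrist_force: [2.3, -0.6, 5.8]
opening: 0.0274
```

Request:
{"api": "play_rows", "payload": {"commands": "0.2 0 -2 0 0;0.2 0 -4 0 0;0.2 0 -6 0 0;0.2 0 -8 0 0;0.2 0 -9 0 0;0.2 0 -9 0 0"}}

```text
time: 35.82
ee_pos: [0.7181, -0.0536, 0.1409]
tcp_rot: [179.8, -0.2, 92.8]
wrist_force: [3.8, 10.2, 5.4]
opening: 0.0274
```

End stop reached (10 N). Relax, release, lift.

Request:
{"api": "play_rows", "payload": {"commands": "0.2 0 1.5 0 0;0.2 0 1.5 0 0;0.2 0 1.5 0 0;0.6 0 1.5 0 0;0.6 0 1.5 0 0;0.6 0 1.5 0 0;0.6 0 1.5 0 0;0.6 0 1.5 30 0;0.6 0 1.5 60 0;0.6 0 1.5 90 0"}}

```text
time: 36.65
ee_pos: [0.716, -0.0542, 0.2298]
tcp_rot: [-179.9, -0.0, 92.7]
wrist_force: [0.1, -0.4, 0.2]
opening: 0.0511
```

Request:
{"api": "play_rows", "payload": {"commands": "0.5 -40 -30 0 0;0.5 -80 -60 0 0;0.5 -120 -90 0 0;0.5 -160 -120 0 0;0.5 -200 -150 0 0;0.5 -230 -150 0 0;0.5 -230 -150 0 0;0.5 -230 -150 0 0"}}

```text
time: 37.32
ee_pos: [0.4828, -0.2058, 0.2304]
tcp_rot: [180.0, 0.1, 92.5]
wrist_force: [-0.2, 0.1, 0.3]
opening: 0.0427
```

```bash
python3 look.py 9; python3 -c "
from h import *
crop(cv2.imread('pics/top_9.png')[:,:,::-1],185,85,300,185,6,'pics/t9.png')"
```

```text
[ 0.48602064 -0.20469959  0.2298622 ] 37.4167
```

View pics/t9.png

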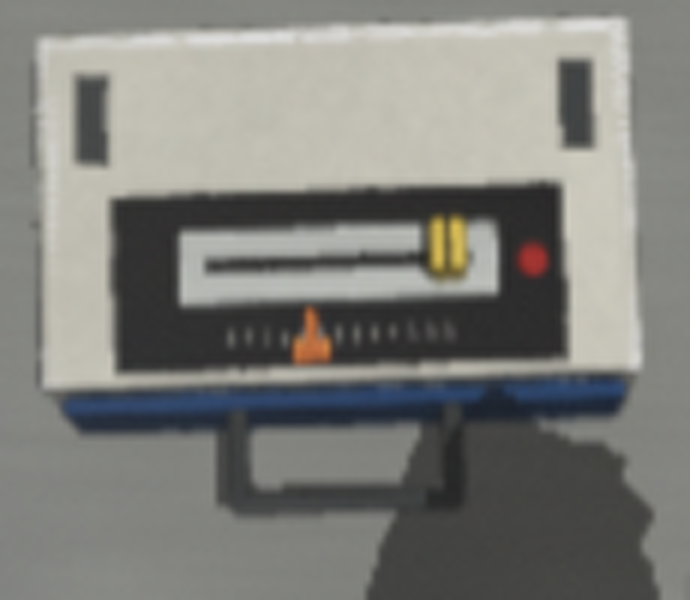

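View pics/sc_9.png

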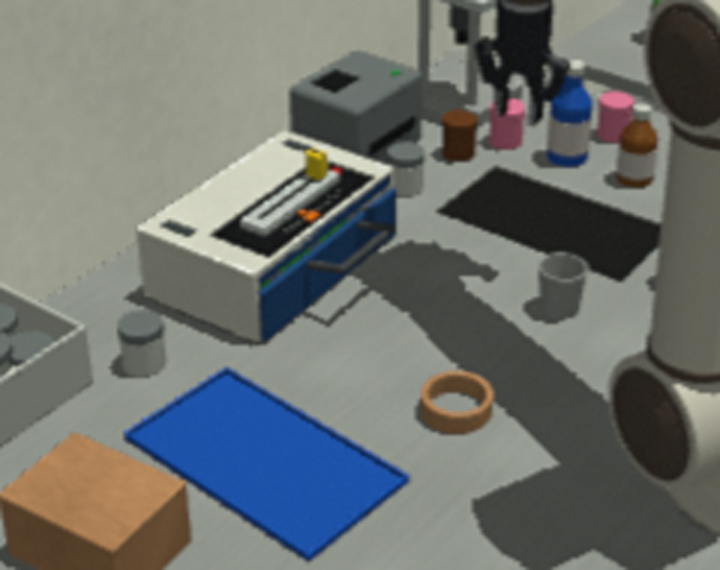

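Fader at crop (447,247), about 10 mm below its start reading, i.e. at the off end. Now the handle.

Request:
{"api": "play_rows", "payload": {"commands": "0.5 18 38 0 0;0.5 36 75 0 0;0.5 54 112 0 0;0.5 72 150 0 0;0.5 90 185 0 0;0.5 101 206 0 0;0.5 101 206 0 0;0.5 101 206 0 0;0.5 101 206 0 0"}}

```text
time: 38.17
ee_pos: [0.588, 0.0023, 0.2287]
tcp_rot: [-179.9, 0.0, 92.7]
wrist_force: [-0.5, -0.1, 0.3]
opening: 0.0425
```

Request:
{"api": "play_rows", "payload": {"commands": "0.5 -1 -1 -35 0;0.5 -1 -1 -70 0;0.5 -1 -1 -100 0;0.5 -1 -1 -125 0;0.5 -1 -1 -145 0;0.5 -1 -1 -158 0;0.5 -1 -1 -158 0;0.5 -1 -1 -158 0;0.5 -1 -1 -158 0"}}

```text
time: 38.92
ee_pos: [0.5874, 0.0005, 0.073]
tcp_rot: [179.9, 0.0, 92.7]
wrist_force: [-0.2, 0.5, 1.3]
opening: 0.0429
```

Request:
{"api": "play_rows", "payload": {"commands": "0 0 0 0 0;0 0 0 0 0;0 0 0 0 0;0 0 0 0 0;0 0 0 0 0;0 0 0 0 0;0 0 0 0 0;0 0 0 0 0;0 0 0 0 0;0 0 0 0 0", "force": 30}}

```text
time: 39.75
ee_pos: [0.5874, 0.0009, 0.0726]
tcp_rot: [179.9, 0.0, 92.7]
wrist_force: [0.3, -0.4, 5.7]
opening: 0.0108
```

Request:
{"api": "play_rows", "payload": {"commands": "0 -2 0 0 0;0 -5 0 0 0;0 -10 0 0 0;0 -16 -1 0 0;0 -23 -1 0 0;0 -30 -1 0 0;0 -37 -2 0 0;0 -44 -2 0 0;0 -51 -2 0 0;0 -58 -3 0 0"}}

```text
time: 40.58
ee_pos: [0.5295, -0.0023, 0.0726]
tcp_rot: [179.8, 0.0, 92.7]
wrist_force: [2.3, 1.7, 4.6]
opening: 0.0109
```

Request:
{"api": "play_rows", "payload": {"commands": "0 -7 0 0 0;0 -14 -1 0 0;0 -21 -1 0 0;0 -28 -1 0 0;0 -35 -2 0 0;0 -42 -2 0 0;0 -49 -2 0 0;0 -56 -3 0 0;0 -63 -3 0 0;0 -70 -3 0 0"}}

```text
time: 41.42
ee_pos: [0.4596, -0.006, 0.0725]
tcp_rot: [179.8, 0.1, 92.7]
wrist_force: [2.2, -7.6, 5.8]
opening: 0.0106
```

Request:
{"api": "play_rows", "payload": {"commands": "0 -6 0 0 0;0 -12 0 0 0;0 -17 -1 0 0;0 -21 -1 0 0;0 -24 -1 0 0;0 -27 -1 0 0;0 -29 -1 0 0;0 -30 -1 0 0;0 -30 -1 0 0;0 -30 -1 0 0"}}

```text
time: 42.25
ee_pos: [0.4295, -0.0075, 0.0725]
tcp_rot: [179.9, 0.2, 92.6]
wrist_force: [0.9, -11.1, 7.1]
opening: 0.0108
```

Request:
{"api": "play_rows", "payload": {"commands": "0 -1 1 0 0;0 -2 1 0 0;0 -3 2 0 0;0 -3 2 0 0;0 -3 2 0 0"}}

```text
time: 42.67
ee_pos: [0.4282, -0.0075, 0.0725]
tcp_rot: [179.7, 0.5, 92.5]
wrist_force: [11.1, -23.5, -0.7]
opening: 0.0106
```

Request:
{"api": "play_rows", "payload": {"commands": "0 1 0 0 0;0 1 0 0 0;0.5 1 0 0 0;0.5 1 0 0 0;0.5 1 0 0 0;0.5 1 0 0 0;0.5 1 0 30 0;0.5 1 0 60 0;0.5 1 0 100 0;0.5 1 0 130 0"}}

```text
time: 43.5
ee_pos: [0.4264, -0.0039, 0.2037]
tcp_rot: [180.0, -0.0, 92.7]
wrist_force: [0.5, -0.6, -0.0]
opening: 0.0426
```

Request:
{"api": "play_rows", "payload": {"commands": "0.85 -10 -40 0 0;0.85 -20 -80 0 0;0.85 -30 -120 0 0;0.85 -30 -160 0 0;0.85 -30 -190 0 0;0.85 -30 -190 0 0;0.85 -30 -190 0 0"}}

```text
time: 44.08
ee_pos: [0.3963, -0.1951, 0.2009]
tcp_rot: [-180.0, -0.0, 92.5]
wrist_force: [-0.4, 0.7, -0.1]
opening: 0.0727
```

```bash
python3 look.py 10
```

```text
[ 0.39659904 -0.19354927  0.20115093] 44.1833
```

View pics/tc_10.png

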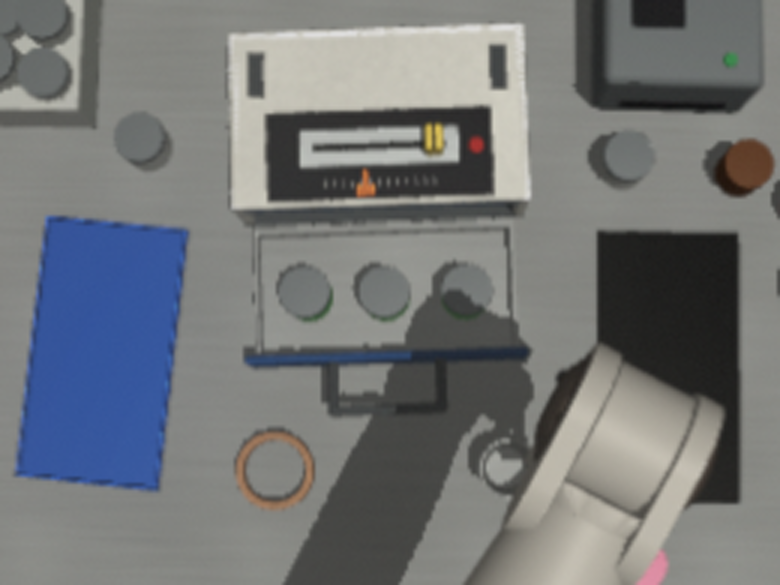

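View pics/sc_10.png

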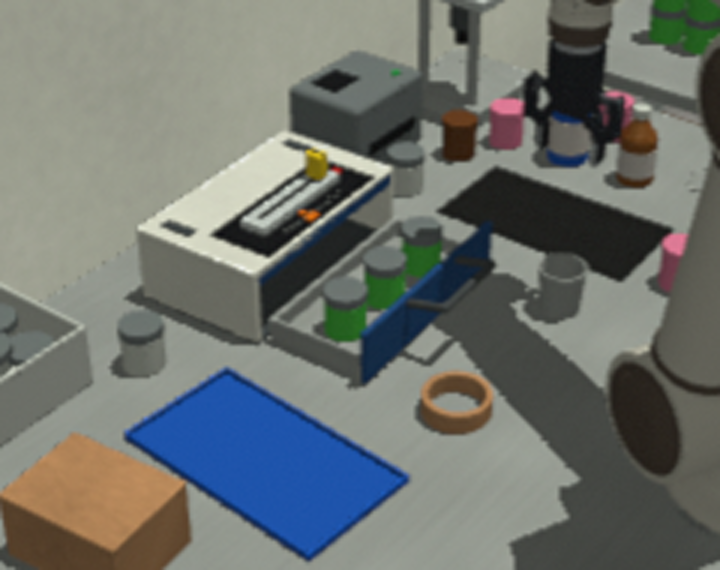

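```bash
python3 - <<'E'
from h import *
np.set_printoptions(precision=4,suppress=True)
for x,y in [(304,290),(382,290),(466,289)]: print(cast('top',115+(x-1)/3,80+(y-1)/3,.084))
for x,y in [(346,290),(385,260),(423,230)]: print('s',cast('side',105+(x-1)/3,120+(y-1)/3,.084))
for x,y in [(246,354),(529,350)]: print('plate',cast('top',115+(x-1)/3,80+(y-1)/3,.085))
t=cv2.imread('pics/top_10.png')[:,:,::-1]; crop(t,190,145,300,220,7,'pics/t10.png')
# tray centre
c=np.mean([cast('top',*a,.012) for a in [(132,153),(178,157),(169,243),(121,239)]],0);print('tray',c)
E
```

```text
[0.5598 0.0881 0.084 ]
[0.5616 0.0009 0.084 ]
[ 0.5646 -0.0929  0.084 ]
s [0.5523 0.0918 0.084 ]
s [0.5532 0.0056 0.084 ]
s [ 0.5553 -0.0856  0.084 ]
plate [0.4867 0.1509 0.085 ]
plate [ 0.4977 -0.1643  0.085 ]
tray [0.4876 0.3265 0.012 ]
```

View pics/t10.png

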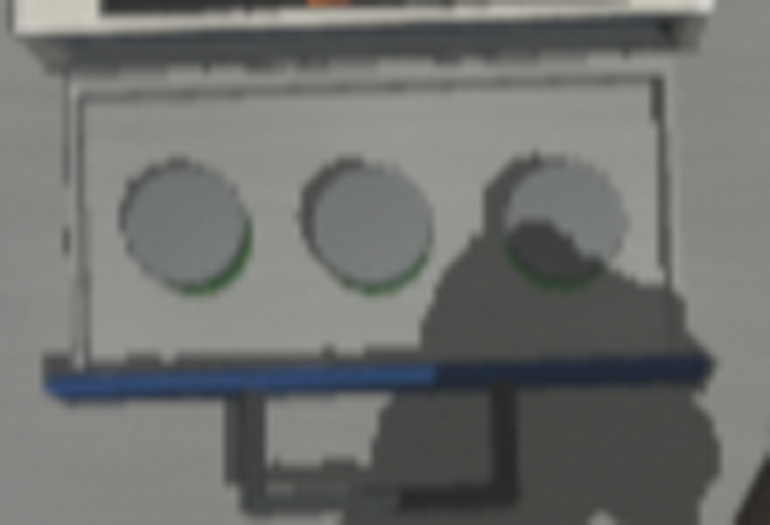

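Drawer out, fader still off. The jars are upright at crop (186,222), (369,221), (565,218), having crept about 3 mm towards the front. First the left one, about (0.558, 0.0885).

Request:
{"api": "play_rows", "payload": {"commands": "0.85 18 35 0 0;0.85 36 68 0 0;0.85 54 100 0 0;0.85 72 132 0 0;0.85 90 164 0 0;0.85 110 196 0 0;0.85 130 230 0 0;0.85 150 262 0 0;0.85 161 282 0 0;0.85 161 282 0 0"}}

```text
time: 45.02
ee_pos: [0.5584, 0.0933, 0.2003]
tcp_rot: [-180.0, -0.1, 93.0]
wrist_force: [-0.2, 0.7, 0.3]
opening: 0.0726
```

Request:
{"api": "play_rows", "payload": {"commands": "0.85 0 0 -30 0;0.85 0 0 -60 0;0.85 0 0 -90 0;0.85 0 0 -90 0;0.85 0 0 -90 0;0.85 0 0 -90 0;0.85 0 0 -90 0"}}

```text
time: 45.6
ee_pos: [0.5586, 0.0883, 0.1139]
tcp_rot: [179.8, -0.0, 92.7]
wrist_force: [1.4, 0.2, 0.6]
opening: 0.0726
```

Request:
{"api": "play_rows", "payload": {"commands": "0.85 0 0 -15 0;0.85 0 0 -30 0;0.85 0 0 -45 0;0.85 0 0 -58 0;0.85 0 0 -65 0;0.85 0 0 -65 0;0.85 0 0 -65 0;0.85 0 0 -65 0"}}

```text
time: 46.27
ee_pos: [0.5583, 0.088, 0.0474]
tcp_rot: [179.9, -0.0, 92.7]
wrist_force: [1.3, -1.1, 0.5]
opening: 0.0726
```

Request:
{"api": "play_rows", "payload": {"commands": "0.3 0 0 0 0;0.3 0 0 0 0;0.3 0 0 0 0;0.3 0 0 0 0;0.3 0 0 0 0;0.3 0 0 0 0;0.3 0 0 0 0;0.3 0 0 0 0;0.3 0 0 0 0", "force": 35}}

```text
time: 47.02
ee_pos: [0.5583, 0.088, 0.0475]
tcp_rot: [179.9, -0.0, 92.7]
wrist_force: [-0.9, -0.0, 6.2]
opening: 0.0571
```

Request:
{"api": "play_rows", "payload": {"commands": "0.3 0 0 15 0;0.3 0 0 40 0;0.3 0 0 80 0;0.3 0 0 120 0;0.3 0 0 130 0;0.3 3 35 130 0;0.3 8 70 130 0;0.3 12 110 130 0;0.3 16 150 130 0;0.3 20 190 130 0"}}

```text
time: 47.85
ee_pos: [0.5776, 0.2796, 0.1761]
tcp_rot: [180.0, 0.0, 92.7]
wrist_force: [0.9, 0.5, -2.0]
opening: 0.0571
```

Request:
{"api": "play_rows", "payload": {"commands": "0.3 3 38 0 0;0.3 3 40 0 0;0.3 3 40 0 0;0.3 3 40 0 0;0.3 3 40 0 0;0.3 3 40 0 0"}}

```text
time: 48.35
ee_pos: [0.5809, 0.3166, 0.1766]
tcp_rot: [180.0, 0.0, 92.6]
wrist_force: [-0.1, 0.3, -1.1]
opening: 0.057
```

Request:
{"api": "play_rows", "payload": {"commands": "0.3 1 2 -30 0;0.3 1 2 -60 0;0.3 1 2 -90 0;0.3 1 2 -110 0;0.3 1 2 -125 0;0.3 1 2 -133 0;0.3 1 2 -137 0;0.3 1 2 -140 0;0.3 1 2 -140 0;0.3 1 2 -140 0"}}

```text
time: 49.18
ee_pos: [0.5822, 0.32, 0.0375]
tcp_rot: [179.9, -0.0, 92.7]
wrist_force: [-0.3, 0.1, -0.3]
opening: 0.0569
```

Request:
{"api": "play_rows", "payload": {"commands": "0.3 0 0 -1 0;0.85 0 0 -1 0;0.85 0 0 -1 0;0.85 0 0 -1 0;0.85 0 0 -1 0;0.85 0 0 15 0;0.85 0 0 40 0;0.85 0 0 80 0;0.85 0 0 120 0;0.85 0 0 130 0"}}

```text
time: 50.02
ee_pos: [0.5831, 0.3207, 0.1738]
tcp_rot: [179.6, -0.2, 92.7]
wrist_force: [1.1, 1.0, 0.8]
opening: 0.0726
```

Request:
{"api": "play_rows", "payload": {"commands": "0.85 -30 -30 0 0;0.85 -60 -60 0 0;0.85 -90 -80 0 0;0.85 -120 -100 0 0;0.85 -150 -140 0 0;0.85 -150 -160 0 0;0.85 -150 -160 0 0;0.85 -150 -160 0 0"}}

```text
time: 50.68
ee_pos: [0.4317, 0.1591, 0.1671]
tcp_rot: [179.9, -0.0, 92.6]
wrist_force: [0.1, -0.1, 0.7]
opening: 0.0728
```

```bash
python3 look.py 11
```

```text
[0.4321009  0.16022515 0.16652418] 50.7833
```

View pics/tc_11.png

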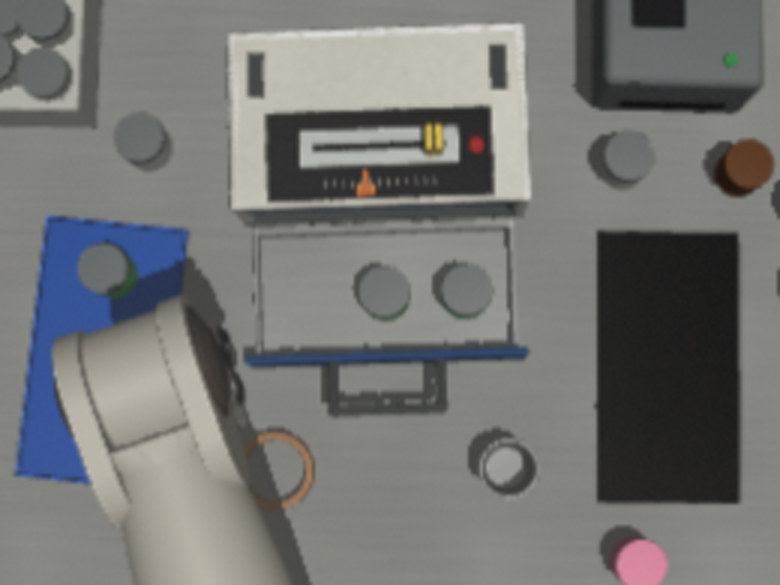

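View pics/sc_11.png

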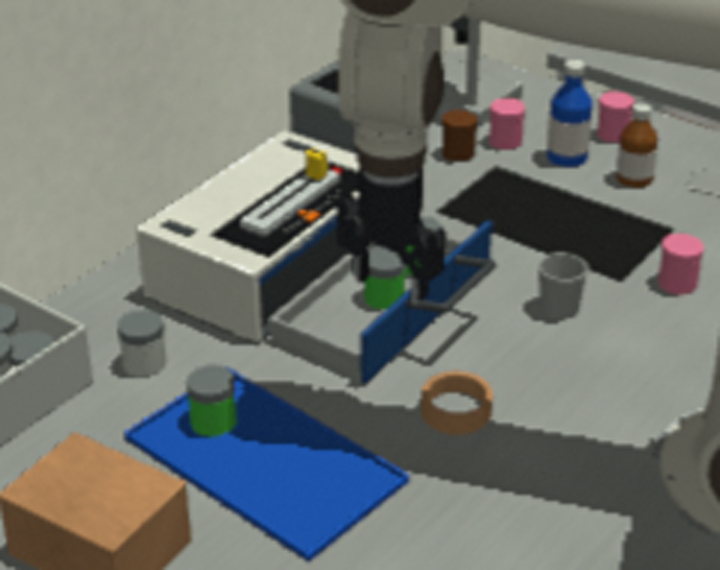

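The first jar stands in the tray at (104,267); the other two in the drawer are unchanged. Middle jar next.

Request:
{"api": "play_rows", "payload": {"commands": "0.85 25 -30 0 0;0.85 50 -60 0 0;0.85 75 -90 0 0;0.85 100 -120 0 0;0.85 120 -145 0 0;0.85 129 -160 0 0;0.85 129 -160 -20 0;0.85 129 -160 -50 0;0.85 129 -160 -50 0;0.85 129 -160 -50 0"}}

```text
time: 51.62
ee_pos: [0.56, 0.0005, 0.1147]
tcp_rot: [-179.8, -0.0, 92.7]
wrist_force: [0.4, 0.9, -0.0]
opening: 0.0729
```

Request:
{"api": "play_rows", "payload": {"commands": "0.85 0 0 0 0;0.85 0 0 0 0"}}

```text
time: 51.78
ee_pos: [0.5615, 0.0004, 0.1181]
tcp_rot: [179.9, 0.0, 92.7]
wrist_force: [0.2, -0.2, -0.3]
opening: 0.0728
```

Request:
{"api": "play_rows", "payload": {"commands": "0.85 0 0 -20 0;0.85 0 0 -35 0;0.85 0 0 -50 0;0.85 0 0 -62 0;0.85 0 0 -70 0;0.85 0 0 -70 0;0.85 0 0 -70 0;0.85 0 0 -70 0"}}

```text
time: 52.45
ee_pos: [0.5613, -0.0001, 0.0474]
tcp_rot: [179.9, 0.0, 92.7]
wrist_force: [0.1, 0.5, 0.2]
opening: 0.0728
```

Request:
{"api": "play_rows", "payload": {"commands": "0.3 0 0 0 0;0.3 0 0 0 0;0.3 0 0 0 0;0.3 0 0 0 0;0.3 0 0 0 0;0.3 0 0 0 0;0.3 0 0 0 0;0.3 0 0 0 0;0.3 0 0 0 0"}}

```text
time: 53.2
ee_pos: [0.5613, -0.0001, 0.0475]
tcp_rot: [179.9, 0.0, 92.7]
wrist_force: [-0.9, -0.0, 6.0]
opening: 0.0573
```

Request:
{"api": "play_rows", "payload": {"commands": "0.3 0 0 15 0;0.3 0 0 40 0;0.3 0 0 80 0;0.3 0 0 120 0;0.3 0 0 130 0;0.3 -3 35 130 0;0.3 -10 70 130 0;0.3 -20 110 130 0;0.3 -30 150 130 0;0.3 -40 190 130 0"}}

```text
time: 54.03
ee_pos: [0.52, 0.1914, 0.1762]
tcp_rot: [180.0, -0.0, 92.6]
wrist_force: [-0.1, 0.4, -1.5]
opening: 0.0577
```

Request:
{"api": "play_rows", "payload": {"commands": "0.3 -10 38 0 0;0.3 -20 75 0 0;0.3 -28 110 0 0;0.3 -34 136 0 0;0.3 -34 136 0 0;0.3 -34 136 0 0;0.3 -34 136 0 0;0.3 -34 136 0 0"}}

```text
time: 54.7
ee_pos: [0.487, 0.325, 0.1762]
tcp_rot: [-180.0, 0.0, 92.6]
wrist_force: [-0.4, 0.5, -0.9]
opening: 0.0571
```

Request:
{"api": "play_rows", "payload": {"commands": "0.3 0 1 -30 0;0.3 0 1 -60 0;0.3 0 1 -90 0;0.3 0 1 -110 0;0.3 0 1 -125 0;0.3 0 1 -133 0;0.3 0 1 -137 0;0.3 0 1 -140 0;0.3 0 1 -140 0;0.3 0 1 -140 0"}}

```text
time: 55.53
ee_pos: [0.4872, 0.327, 0.0373]
tcp_rot: [179.9, -0.0, 92.7]
wrist_force: [0.0, 0.8, 0.1]
opening: 0.0574
```

Request:
{"api": "play_rows", "payload": {"commands": "0.3 0 0 -1 0;0.85 0 0 -1 0;0.85 0 0 -1 0;0.85 0 0 -1 0;0.85 0 0 -1 0;0.85 0 0 15 0;0.85 0 0 40 0;0.85 0 0 80 0;0.85 0 0 120 0;0.85 0 0 130 0"}}

```text
time: 56.37
ee_pos: [0.4881, 0.3279, 0.1732]
tcp_rot: [179.6, -0.2, 92.7]
wrist_force: [1.5, 0.6, 1.4]
opening: 0.0725
```

Request:
{"api": "play_rows", "payload": {"commands": "0.85 -20 -35 0 0;0.85 -20 -70 0 0;0.85 -20 -105 0 0;0.85 -20 -140 0 0;0.85 -20 -180 0 0;0.85 -20 -220 0 0;0.85 -20 -260 0 0;0.85 -20 -300 0 0;0.85 -20 -320 0 0;0.85 -20 -320 0 0"}}

```text
time: 57.2
ee_pos: [0.4666, 0.0035, 0.1666]
tcp_rot: [180.0, 0.0, 92.5]
wrist_force: [0.4, 0.1, -0.4]
opening: 0.0723
```

```bash
python3 look.py 12
```

```text
[0.4667012  0.00620688 0.16642333] 57.3
```

View pics/tc_12.png

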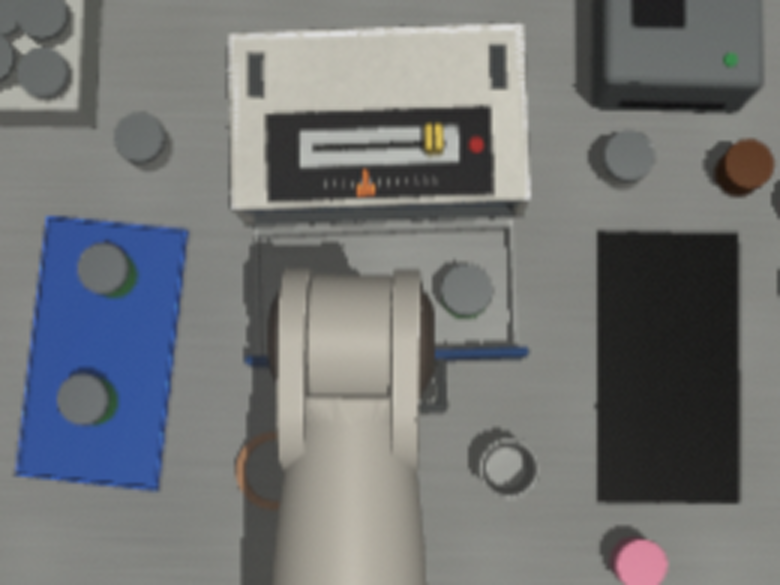

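View pics/sc_12.png

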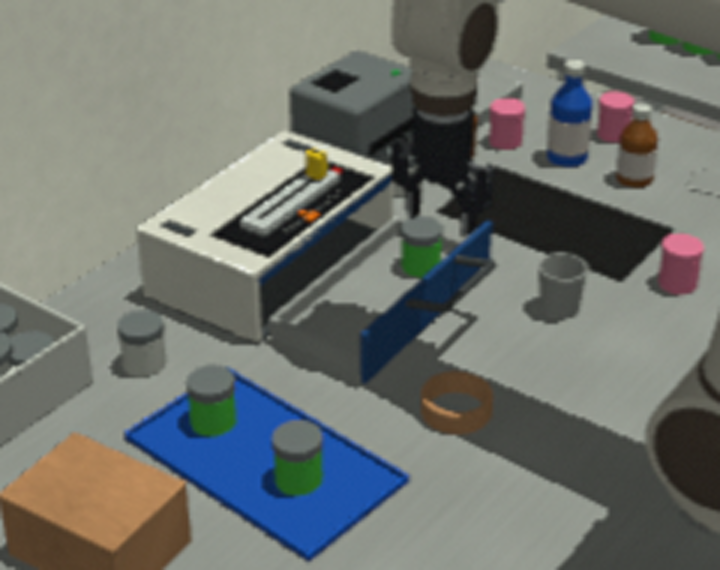

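The second jar now shows at (82,398), not in the middle (about y 353) where I set it: it has been knocked aside but still stands upright in the tray. I'll measure it.

```bash
python3 - <<'E'
from h import *
np.set_printoptions(precision=4,suppress=True)
c=np.array([.4876,.3265]); y=np.deg2rad(-4.5); X=np.array([np.cos(y),np.sin(y)]);Y=np.array([-X[1],X[0]])
for x,v in [(104,267),(83,398)]:
    P=cast('top',115+(x-1)/3,80+(v-1)/3,.072); d=P[:2]-c; print(P,'local',d@X,d@Y)
for x,v in [(211,382),(298,438)]:
    P=cast('side',105+(x-1)/3,120+(v-1)/3,.072); d=P[:2]-c; print('s',P,'local',d@X,d@Y)
print(c+X*.01, c+X*.012)
t=cv2.imread('pics/top_12.png')[:,:,::-1]; crop(t,115,145,185,250,5,'pics/t12.png')
E
```

```text
[0.5832 0.3176 0.072 ] local 0.09596497352846943 -0.001333083463974059
[0.434  0.3363 0.072 ] local -0.05416439359372216 0.005541183985710047
s [0.5751 0.3254 0.072 ] local 0.08727544434059871 0.005748050793150064
s [0.4269 0.3416 0.072 ] local -0.06166015592310775 0.010293920158080701
[0.4976 0.3257] [0.4996 0.3256]
```

View pics/t12.png

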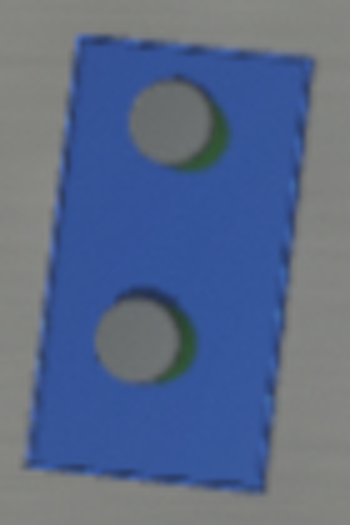

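The knocked jar is at tray-local x = -0.054, y = +0.006, well within limits, so it can stay. The third will go in the gap between the two with the jaws turned across the tray.

Request:
{"api": "play_rows", "payload": {"commands": "0.85 25 -25 0 0;0.85 50 -50 0 0;0.85 75 -75 0 0;0.85 98 -98 0 0;0.85 98 -98 0 0;0.85 98 -98 -20 0;0.85 98 -98 -50 0;0.85 98 -98 -50 0;0.85 98 -98 -50 0;0.85 98 -98 -50 0"}}

```text
time: 58.13
ee_pos: [0.565, -0.0903, 0.1177]
tcp_rot: [179.9, 0.0, 92.8]
wrist_force: [-0.6, 0.3, 0.3]
opening: 0.0726
```

```bash
python3 -c "
from h import *
print(get_obs()['ee_pos'],get_obs()['q'],get_obs()['tcp_rot'])
crop(camera('side'),190,175,290,255,7,'pics/s13.png')"
```

```text
[ 0.56501475 -0.09027545  0.11766602] [-9.07925455e+00  7.19286156e+00 -7.56169706e-02  8.26805012e+01
  3.06449124e-03  7.81693682e+01] [1.79949435e+02 7.46075306e-03 9.27513753e+01]
```

View pics/s13.png

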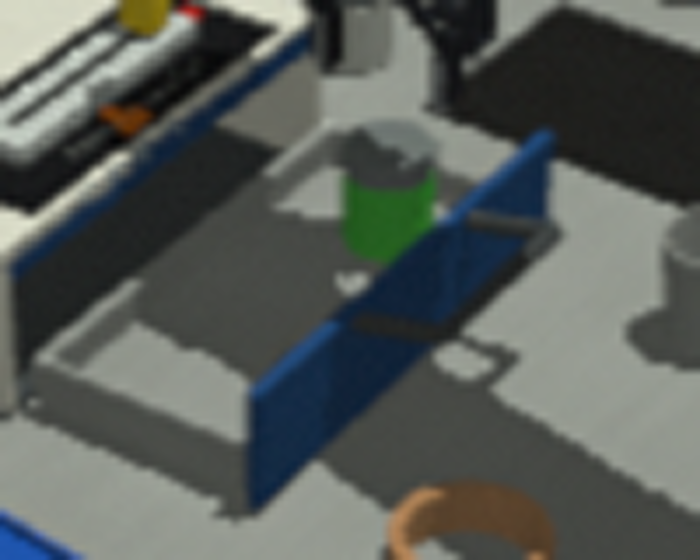

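Request:
{"api": "play_rows", "payload": {"commands": "0.85 0 -2 -20 0;0.85 0 -2 -35 0;0.85 0 -2 -50 0;0.85 0 -2 -62 0;0.85 0 -2 -70 0;0.85 0 -2 -70 0;0.85 0 -2 -70 0;0.85 0 -2 -70 0"}}

```text
time: 58.85
ee_pos: [0.5653, -0.0931, 0.0475]
tcp_rot: [179.9, 0.0, 92.7]
wrist_force: [0.1, 0.2, 0.1]
opening: 0.0728
```

Request:
{"api": "play_rows", "payload": {"commands": "0.3 0 0 0 0;0.3 0 0 0 0;0.3 0 0 0 0;0.3 0 0 0 0;0.3 0 0 0 0;0.3 0 0 0 0;0.3 0 0 0 0;0.3 0 0 0 0;0.3 0 0 0 0"}}

```text
time: 59.6
ee_pos: [0.5653, -0.0932, 0.0475]
tcp_rot: [179.9, 0.0, 92.7]
wrist_force: [-0.1, 0.4, 6.7]
opening: 0.0573
```

Request:
{"api": "play_rows", "payload": {"commands": "0.3 0 0 15 0;0.3 0 0 40 0;0.3 0 0 80 0;0.3 0 0 120 0;0.3 0 0 140 0;0.3 -3 35 140 7;0.3 -8 70 140 14;0.3 -12 110 140 21;0.3 -16 150 140 28;0.3 -20 190 140 35"}}

```text
time: 60.43
ee_pos: [0.5441, 0.0984, 0.1864]
tcp_rot: [180.0, 0.0, 128.0]
wrist_force: [1.7, -0.4, -1.9]
opening: 0.0574
```

Request:
{"api": "play_rows", "payload": {"commands": "0.3 -5 35 0 7;0.3 -10 70 0 14;0.3 -15 110 0 21;0.3 -20 150 0 28;0.3 -25 180 0 35;0.3 -30 200 0 42;0.3 -35 215 0 48;0.3 -36 220 0 48;0.3 -36 220 0 48;0.3 -36 220 0 48"}}

```text
time: 61.27
ee_pos: [0.5088, 0.3164, 0.1862]
tcp_rot: [-180.0, -0.0, 175.5]
wrist_force: [-0.2, -1.1, -1.0]
opening: 0.0571
```

```bash
python3 look.py 14
```

```text
[0.50904463 0.31587431 0.18634471] 61.3667
```

View pics/sc_14.png

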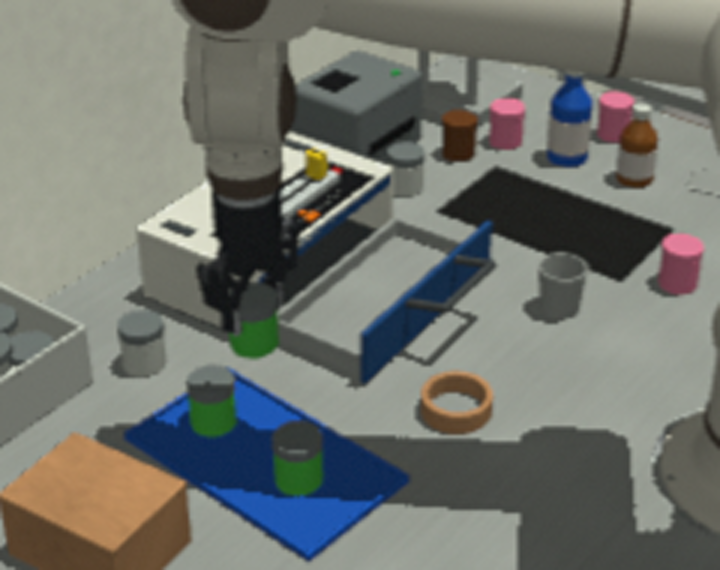

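Jars in the tray unchanged ((211,382), (298,440)). The held jar goes down between them at (0.5085, 0.325).

Request:
{"api": "play_rows", "payload": {"commands": "0.3 0 9 -30 0;0.3 0 9 -60 0;0.3 0 9 -85 0;0.3 0 9 -105 0;0.3 0 9 -120 0;0.3 0 9 -133 0;0.3 0 9 -142 0;0.3 0 9 -147 0;0.3 0 9 -149 0;0.3 0 9 -149 0"}}

```text
time: 62.2
ee_pos: [0.5089, 0.3258, 0.0375]
tcp_rot: [180.0, 0.0, 175.7]
wrist_force: [-0.5, -0.6, -2.2]
opening: 0.0572
```

Request:
{"api": "play_rows", "payload": {"commands": "0.3 0 0 -1 0;0.3 0 0 -1 0;0.85 0 0 -1 0;0.85 0 0 -1 0;0.85 0 0 -1 0;0.85 0 0 -1 0;0.85 0 0 15 0;0.85 0 0 40 0;0.85 0 0 80 0;0.85 0 0 120 0"}}

```text
time: 63.03
ee_pos: [0.5079, 0.3254, 0.1578]
tcp_rot: [-179.9, -0.1, 175.7]
wrist_force: [1.2, 0.5, 0.5]
opening: 0.0729
```

Request:
{"api": "play_rows", "payload": {"commands": "0.85 -30 -35 30 0;0.85 -60 -70 50 0;0.85 -90 -110 60 0;0.85 -120 -150 60 0;0.85 -150 -190 60 0;0.85 -160 -230 60 0;0.85 -160 -270 60 0;0.85 -160 -310 60 0;0.85 -160 -350 60 0;0.85 -160 -390 60 0"}}

```text
time: 63.87
ee_pos: [0.3487, -0.031, 0.2179]
tcp_rot: [-180.0, 0.1, 175.7]
wrist_force: [1.1, -0.6, -0.4]
opening: 0.0729
```

Request:
{"api": "play_rows", "payload": {"commands": "0.85 0 -30 0 0;0.85 0 -60 0 0;0.85 0 -60 0 0;0.85 0 -60 0 0;0.85 0 -60 0 0"}}

```text
time: 64.28
ee_pos: [0.3496, -0.0894, 0.2174]
tcp_rot: [180.0, 0.0, 175.6]
wrist_force: [-0.2, 0.7, -0.8]
opening: 0.0726
```

```bash
python3 look.py 15
```

```text
[ 0.34973866 -0.08866653  0.21733422] 64.3833
```

View pics/tc_15.png

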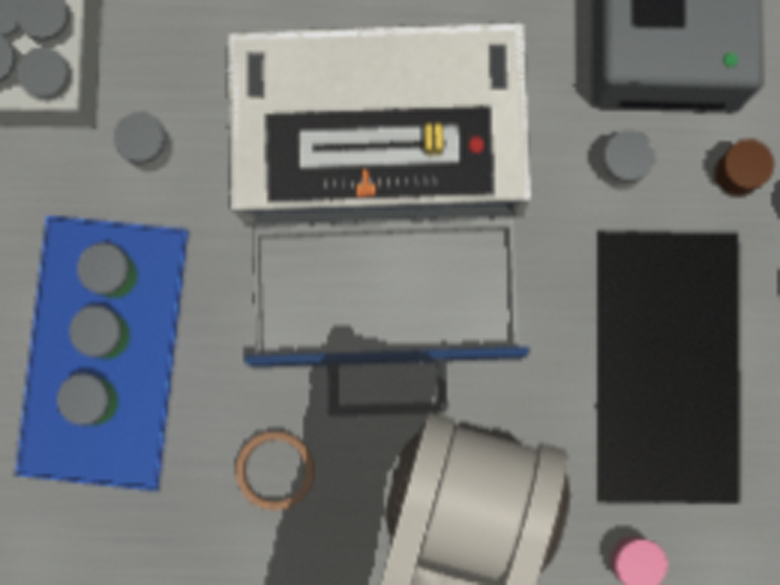

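View pics/sc_15.png

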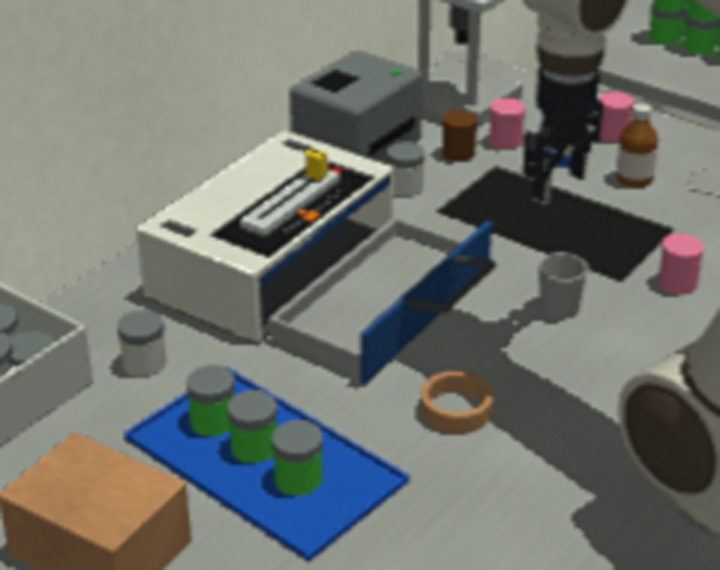

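All three jars stand upright in the tray at (104,268), (97,330) and (83,398). The fader is at the off end (433,138), the drawer is out, and the bystanders look unmoved. Handing in.

```bash
python3 -c "
from workcell import *
print(job_done())"
```

```text
the job is handed in; nothing more can be done
None
```

I finished every step and handed the job in at about 64 s of the 210 s allowed. The hand-in reports no verdict, so this rests on my own camera checks.

- **What I did:** I stood the three green jars in the drawer and shut it until it met resistance of about 18 N. I then set the fader level with the pointer, released it there for well over a second, and slid it back to the off stop. Finally I pulled the drawer out to its stop and moved the jars to the blue tray.
- **Final pictures:** All three jars stand upright and released in the tray, the fader is at its off end and the drawer is fully out. The bystanders in view look unmoved, and the gripper is clear of everything.
- **Disagreement between cameras:** At the pointer setting, the top camera read the fader about 0.5 mm from the tip and the side camera about 3 mm. Both are inside the 6 mm tolerance. Hand-picked points in the side view were generally 5–10 mm off, so I relied on the top view.
- **Knocked jar:** The second jar was knocked about 5 cm along the tray after I released it. It stayed upright and within limits at about -54 mm along and +6 mm across, so I left it and placed the third jar in the gap.

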